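# Fill the vial rack and hold its cover plate down under the lap

## Robot

A 6-joint arm with a two-finger parallel gripper is mounted at the origin on a cart in front of the work surface, level with it; the furniture and walls round the work are solid. World frame = base frame: x ahead of the robot, y to its left, z up, the work surface at z = 0. Lengths are in m, angles in degrees, forces in N, time in s.
With the tool pointing down it reaches from about 0.4 to 0.825 m from the base axis. Payload 7 kg.
Tool frame: the origin (TCP) lies at the very end of the fingers, on their centre line; the grasp point (between the pads) lies 19 mm behind it (r.hold_point_z is the distance from the TCP to the grasp point, in m); z points along the fingers, y is the direction in which the jaws open and shut (so a half turn about z gives the same grasp; the last joint's range is limited). The gripper opens to 88 mm and grips with 3 to 60 N. Pads are 19 mm wide; open, the fingers measure 130 mm over their backs; the gripper's body (78 mm by 193 mm) begins 47 mm behind the grasp point.
Start: joints at [-47.149, 20.546, 0.682, 0, -70.136, -16.507], TCP at [0.3, -0.605, 0.227] pointing down, gripper open.
Joint ranges: [-176.03, 176.03], [-82.01, 121.73], [-58.28, 71.71], [-173.87, 95.51], [-174.79, -0.11], [-173.66, 173.66]. Speed limits (degrees/s): [136.94, 136.94, 172.46, 180, 180, 180].

## Interface

Orientations are given as [roll, pitch, yaw] about the fixed x, y, z axes, in that order (R = Rz(yaw) Ry(pitch) Rx(roll)).
In Python, from plant import r gives the robot as it stands. The module is installed in compiled form; this text tells all that it offers.
- The arm moves only by the shell command python3 -m inch 'ROWS' [FORCE]. ROWS is text: rows parted by semicolons, each of 7 numbers parted by spaces: the shift along the tool's x, y, z in m, then the turn, a rotation vector about the tool's x, y, z in rad, then the opening, from 0 (shut) to 1 (fully open). In form: tx ty tz ax ay az jaw; .... A call has 1 to 20 rows; each row shifts and turns the commanded pose from where the row before left it, along the tool's axes as they then stand; what a row does not reach is not made up. A row lasts 1/12 s, in which the tool goes at most 41.7 mm and 7.16 degrees, less where a joint would pass 70% of its speed; a pose out of reach is approached as far as the arm can. A call with a gripper value outside its range is refused whole. The fingers move at their own pace and stop on an object; FORCE is the grip in N (left out, the last holds). Time passes only in rows, so rows that do not move let the fingers close. It gives the time, the measured TCP pose, the force and the opening at its end, in the units of the state.
- r.get_state(): the state, without advancing time (a new reading comes with each control period).
- r.capture(name): name is "side" or "top"; returns the picture (480x640x3 uint8, red, green, blue); there is no depth.
- r.camera_params(name): a dict with "vfov" (degrees; the focal length in pixels is half the picture's height over the tangent of half this angle, whatever the lens; pixels are square), "cx", "cy" (the principal point, pixels), "distortion" ([k1, k2, p1, p2, k3] as OpenCV has them; the pictures are not rectified), "R" (3x3) and "t" (3): a world point X has camera coordinates R X + t. Camera axes: x right, y down, z forward; pixel columns grow to the right and rows downward; lengths in m; the calibration is good to about 2 mm. A picture is of the moment at which its call begins. camera_params takes no time and is no camera call.
- r.close_job(): hands the job in, once; it reports no verdict.
Trained networks look in the newest picture that a camera, given by its name, has taken for a name from the list of things; names that differ only in an ending like _2 or _b are one class to them, and where a whole thing is asked for, a point or a joint stands for the part that bears it (a point fixed in the world has none). Each returns a list of dicts, best first, with "p" (0 to 1); they miss things now and then, are a little off and sometimes report something else, mostly with a low value. They report only what shows in the picture. A call takes as long as a camera call. They do not tell look-alikes from the thing itself.
- r.recognise(target, camera): "xy" ([column, row] in pixels, amid what is visible of it).
The state is a dict: "time_s": time; "joints": joint angles; "qd": joint speeds; "joint_torque": joint torques, N m; "tcp_pos": TCP position; "eef_rot": TCP orientation; "contact_force": force on the tool from outside, world axes, zero at the start; "moment": the same for the moment, N m; "gripper_width": finger opening in m.
Only numpy, scipy, OpenCV 4.12 (cv2) and the standard library are available. Lean on these libraries where they do the work, as an engineer would, in place of code of your own. Each camera call takes 0.05 s, during which the arm holds its last target.

## Task

Fill the empty pockets of the vial rack with the two spare screw-cap vials, leaving the vials already in it where they are and the other things on the bench alone. Then lay the steel hold-down plate over the row of caps, slipping its plain back edge well under the hinged lap at the back of the rack, centred and square to the rack, without lifting the lap. Finish while still holding the plate pressed down flat on the rack: do not let go.

Things in the scene. Friction and masses are not known exactly. Their poses are not given: they have to be found in the camera images.
- rack: fixed grey vial rack, 216 mm long (y). Origin: under the middle of the pocket row, at bench level; +x points from the pockets to the lap, y runs along the row. Pocket block 38 mm high (x -30 to +50 mm); behind it the ledge (x +50 to +126) with a flat top 67 mm above the bench, 1 mm higher than the caps of seated vials. The lap hangs over the ledge's back; its hinge block starts at x +113.
- lap (a joint): hinge of the lap, an 80 g steel flap 206 mm long, hinged along the back of the ledge and lapping 40 mm forward over it. 0: down (at rest; a stop keeps its underside 9 mm above the ledge top); grows as its front edge lifts (rad; 0.05 rad raises the edge 2 mm). It falls back by its weight.
- lap_edge (a point): middle of the lap's front edge, on its underside; 82 mm in x from the rack's origin, 76 mm above the bench when down. The front 6 mm of the lap slopes slightly upwards as a lead-in. The rack stands under the front of a fixed hood: side walls at world y -0.29 and +0.51 m (the robot starts right of the right one), roof edge 0.47 m above the bench at x = 0.61 m.
- plate: loose steel hold-down plate, 116 (x) by 180 (y) by 4 mm, about 0.22 kg. Origin: centre of its underside, z up. Black grip bar along its middle: 12 mm thick (x), 100 long (y), from 4 to 30 mm above the underside; pinch it across x. Front edge (-x) folded up to 12 mm; back edge (+x) plain, goes under the lap. With origin 42 mm in +x from the rack's it is 18 mm under the lap.
- plate_back_edge (a point): middle of the plate's plain back edge, on the underside (58 mm in +x from the plate's origin)
- pocket0 (a point): centre of the floor of pocket 0: square pocket 33 mm wide, 30 mm deep, its floor 8 mm above the bench; pockets stand 46 mm apart along the rack's y. Two of the four are empty at the start, which ones varies.
- pocket1 (a point): centre of the floor of pocket 1: square pocket 33 mm wide, 30 mm deep, its floor 8 mm above the bench; pockets stand 46 mm apart along the rack's y. Two of the four are empty at the start, which ones varies.
- pocket2 (a point): centre of the floor of pocket 2: square pocket 33 mm wide, 30 mm deep, its floor 8 mm above the bench; pockets stand 46 mm apart along the rack's y. Two of the four are empty at the start, which ones varies.
- pocket3 (a point): centre of the floor of pocket 3: square pocket 33 mm wide, 30 mm deep, its floor 8 mm above the bench; pockets stand 46 mm apart along the rack's y. Two of the four are empty at the start, which ones varies.
- vial_racked_1: already in one of the rack's pockets: screw-cap vial, 30 mm diameter, 58 mm high, 28 g, straight body with a cap on the top 12 mm; origin at the centre of its underside, z up.
- vial_racked_2: already in one of the rack's pockets: screw-cap vial, 30 mm diameter, 58 mm high, 28 g, straight body with a cap on the top 12 mm; origin at the centre of its underside, z up.
- vial_spare_1: spare, standing on the bench: screw-cap vial, 30 mm diameter, 58 mm high, 28 g, straight body with a cap on the top 12 mm; origin at the centre of its underside, z up.
- vial_spare_2: spare, standing on the bench: screw-cap vial, 30 mm diameter, 58 mm high, 28 g, straight body with a cap on the top 12 mm; origin at the centre of its underside, z up.
- amber_vial: bystander, not to be disturbed: brown glass vial with a grey crimped cap, 36 dia x 75 mm: bigger than the screw-cap vials, does not fit a pocket; stands among the spares
- black_marker: bystander, not to be disturbed: marker pen with black cap, 15x141x15 mm, lying behind the work
- brown_bottle: bystander, not to be disturbed: brown glass bottle, 65 dia x 146 mm, at the back
- brown_jar: bystander, not to be disturbed: brown jar with dark lid, 98 dia x 141 mm, at the back
Things that resemble listed ones, but are neither listed nor needed, are in the scene too. Leave any yellow look-alike of the vial_racked_2 alone.

How it is judged (in metres and radians):
On the way, in this order (a step that is already met when the one before it is completed fails the run):
1. all four pockets hold an upright screw-cap vial, seated and let go ((horizontal distance between vial_racked_1 and pocket0 below 0.006 m or horizontal distance between vial_racked_1 and pocket1 below 0.006 m or horizontal distance between vial_racked_1 and pocket2 below 0.006 m or horizontal distance between vial_racked_1 and pocket3 below 0.006 m) and z of vial_racked_1 in the frame of rack between 0.004 and 0.012 m and angle between each of vial_racked_1, vial_racked_2, vial_spare_1, vial_spare_2's own z axis and vertical below 0.15 rad and (horizontal distance between vial_racked_2 and pocket0 below 0.006 m or horizontal distance between vial_racked_2 and pocket1 below 0.006 m or horizontal distance between vial_racked_2 and pocket2 below 0.006 m or horizontal distance between vial_racked_2 and pocket3 below 0.006 m) and z of vial_racked_2 in the frame of rack between 0.004 and 0.012 m and (horizontal distance between vial_spare_1 and pocket0 below 0.006 m or horizontal distance between vial_spare_1 and pocket1 below 0.006 m or horizontal distance between vial_spare_1 and pocket2 below 0.006 m or horizontal distance between vial_spare_1 and pocket3 below 0.006 m) and z of vial_spare_1 in the frame of rack between 0.004 and 0.012 m and (horizontal distance between vial_spare_2 and pocket0 below 0.006 m or horizontal distance between vial_spare_2 and pocket1 below 0.006 m or horizontal distance between vial_spare_2 and pocket2 below 0.006 m or horizontal distance between vial_spare_2 and pocket3 below 0.006 m) and z of vial_spare_2 in the frame of rack between 0.004 and 0.012 m and contact force between the fingers and vial_racked_1 below 0.2 N and contact force between the fingers and vial_racked_2 below 0.2 N and contact force between the fingers and vial_spare_1 below 0.2 N and contact force between the fingers and vial_spare_2 below 0.2 N), for 0.2 s.
2. the plate's back edge is under the lap, lap still down (x of plate_back_edge in the frame of rack above 0.09 m and z of plate_back_edge in the frame of rack between 0.062 and 0.074 m and y of plate in the frame of rack between -0.015 and 0.015 m and angle between the x axis of plate and the x axis of rack, either way round below 0.1 rad and value of joint lap below 0.05 rad), for 0.2 s.
At the end, for the whole second after the job is handed in: All four vials seated upright in pockets (6 mm); plate edge at least 8 mm under the lap, centred within 15 mm, square within 0.1 rad, flat within 0.045 rad, within 2.5 mm of the ledge top, pressed on the rack with over 4 N by the fingers (over 3 N); lap below 0.05 rad (all of step 2 and (horizontal distance between vial_racked_1 and pocket0 below 0.006 m or horizontal distance between vial_racked_1 and pocket1 below 0.006 m or horizontal distance between vial_racked_1 and pocket2 below 0.006 m or horizontal distance between vial_racked_1 and pocket3 below 0.006 m) and z of vial_racked_1 in the frame of rack between 0.004 and 0.012 m and angle between each of vial_racked_1, vial_racked_2, vial_spare_1, vial_spare_2's own z axis and vertical below 0.15 rad and (horizontal distance between vial_racked_2 and pocket0 below 0.006 m or horizontal distance between vial_racked_2 and pocket1 below 0.006 m or horizontal distance between vial_racked_2 and pocket2 below 0.006 m or horizontal distance between vial_racked_2 and pocket3 below 0.006 m) and z of vial_racked_2 in the frame of rack between 0.004 and 0.012 m and (horizontal distance between vial_spare_1 and pocket0 below 0.006 m or horizontal distance between vial_spare_1 and pocket1 below 0.006 m or horizontal distance between vial_spare_1 and pocket2 below 0.006 m or horizontal distance between vial_spare_1 and pocket3 below 0.006 m) and z of vial_spare_1 in the frame of rack between 0.004 and 0.012 m and (horizontal distance between vial_spare_2 and pocket0 below 0.006 m or horizontal distance between vial_spare_2 and pocket1 below 0.006 m or horizontal distance between vial_spare_2 and pocket2 below 0.006 m or horizontal distance between vial_spare_2 and pocket3 below 0.006 m) and z of vial_spare_2 in the frame of rack between 0.004 and 0.012 m and angle between the z axis of plate and the z axis of rack, either way round below 0.045 rad and z of plate in the frame of rack between 0.0635 and 0.0695 m and contact force between plate and rack above 4 N and contact force between the fingers and plate above 3 N and linear speed of plate below 0.02 m/s); the arm keeps its last pose, push and grip.
It fails at once if the lap is lifted (over 0.08 rad, 3 mm at its edge) (value of joint lap above 0.08 rad).
It fails at once if a vial that was already in the rack is taken out or tipped (distance of any of vial_racked_1, vial_racked_2 from where it was at the start of the episode above 0.015 m).
It fails at once if a bystander is pushed or knocked over (moved more than 30 mm) (distance of any of amber_vial, black_marker, brown_bottle, brown_jar from where it was at the start of the episode above 0.03 m).
It also fails if it takes over 72 s, if anything falls off the work surface, if the arm or the gripper's body presses on something with over 40 N, if the wrist force passes 120 N, or if a joint passes its speed limit or range.

## Working session

There is one attempt and no reset: what is moved stays moved. The work goes in short steps, Python scripts to look and compute and a shell command to move; the robot and the scene stay as the last step left them, time stands still between calls to the robot, and variables do not carry over. Pictures are saved under pics/ and viewed, and the job is handed in when it is done.

```bash
mkdir -p pics
python3 - <<'E'
from plant import r
import cv2,json
for n in("side","top"):
    im=r.capture(n); cv2.imwrite(f"pics/{n}0.png",im[:,:,::-1])
    p=r.camera_params(n); print(n,p)
print(r.get_state())
E
```

```text
side {'vfov': 56.03476256179117, 'cx': 313.73533365825693, 'cy': 241.6331979460972, 'distortion': array([-0.08045909,  0.        ,  0.        ,  0.        ,  0.        ]), 'R': array([[ 0.66018692, -0.75104303, -0.0093595 ],
       [-0.41006501, -0.34996208, -0.84224298],
       [ 0.62928525,  0.5598758 , -0.53901685]]), 't': array([-0.36044924,  0.33034983,  0.60808826])}
top {'vfov': 54.31985537599033, 'cx': 321.0230282443162, 'cy': 242.74486770952052, 'distortion': array([-0.06153067,  0.        ,  0.        ,  0.        ,  0.        ]), 'R': array([[-0.00106615, -0.99999745, -0.00199178],
       [-0.98040545,  0.00143761, -0.19698498],
       [ 0.19698734,  0.00174274, -0.98040448]]), 't': array([0.07696808, 0.62203679, 1.06714405])}
{'time_s': 0.1, 'joints': array([-4.71489450e+01,  2.05874697e+01,  6.38324196e-01, -1.95975280e-02,
       -7.01367634e+01, -1.65092446e+01]), 'qd': array([ 0.06562419, -0.09746023,  0.03039423, -0.03634159, -0.04716011,
       -0.00398197]), 'joint_torque': array([-1.85741577e-03, -5.84166133e+01,  2.93753117e+01,  7.01543212e+00,
        1.02410957e-02, -5.09708525e-05]), 'tcp_pos': array([ 0.29931888, -0.60449844,  0.22570366]), 'eef_rot': array([ 1.79912397e+02, -6.75088035e-03, -1.53664857e+02]), 'contact_force': array([-0.48059459, -1.357346  ,  0.26556361]), 'moment': array([ 0.05138605, -0.01420207,  0.01792839]), 'gripper_width': 0.08789206154940404}
```

View pics/side0.png

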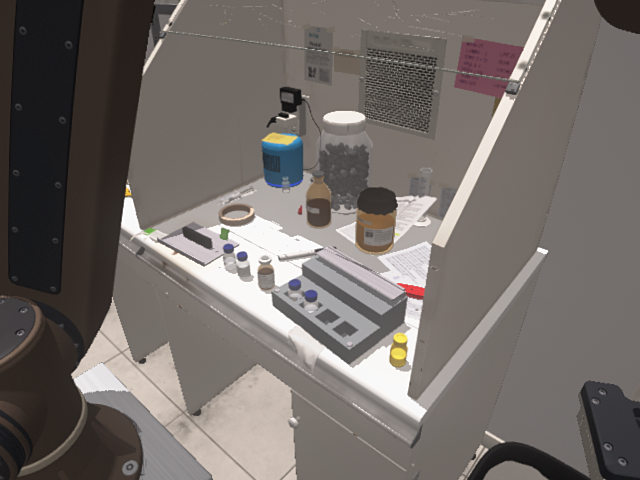

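View pics/top0.png

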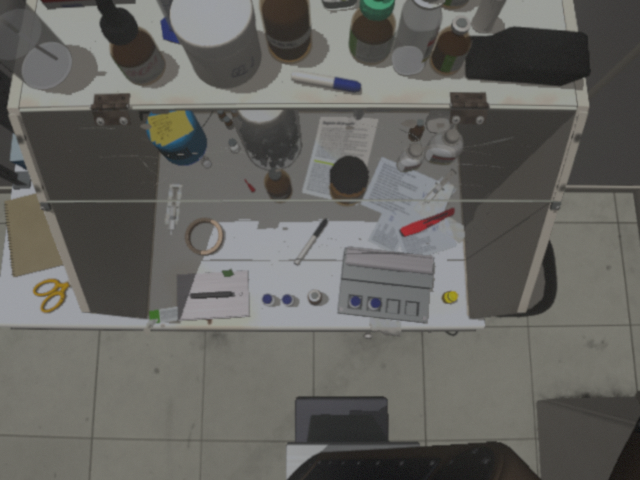

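Run:
```python
from plant import r
for t in ["rack","lap","lap_edge","plate","plate_back_edge","pocket0","pocket1","vial_spare_1","amber_vial","black_marker","brown_bottle","brown_jar"]:
    for n in("side","top"):
        print(t,n,[( [round(float(v)) for v in d["xy"]],round(float(d["p"]),2)) for d in r.recognise(t,n)[:6]])
print(r.get_state()["time_s"])
```

```text
rack side [([342, 305], 0.66), ([229, 256], 0.24)]
rack top [([386, 280], 0.83)]
lap side [([364, 272], 0.76)]
lap top [([391, 262], 0.75), ([385, 280], 0.59)]
lap_edge side [([360, 272], 0.88)]
lap_edge top [([390, 259], 0.81)]
plate side [([197, 246], 0.78), ([230, 259], 0.2)]
plate top [([214, 292], 0.74), ([383, 280], 0.64), ([371, 303], 0.54)]
plate_back_edge side [([197, 243], 0.58)]
plate_back_edge top [([213, 292], 0.73)]
pocket0 side [([343, 304], 0.69), ([361, 272], 0.42), ([309, 301], 0.33)]
pocket0 top [([385, 280], 0.7), ([215, 293], 0.44)]
pocket1 side [([343, 304], 0.69), ([361, 272], 0.42), ([309, 301], 0.33)]
pocket1 top [([385, 280], 0.7), ([215, 293], 0.44)]
vial_spare_1 side [([246, 264], 0.85), ([229, 258], 0.6)]
vial_spare_1 top [([266, 299], 0.68), ([388, 279], 0.66), ([290, 299], 0.63), ([312, 239], 0.5)]
amber_vial side [([342, 307], 0.57), ([264, 273], 0.56)]
amber_vial top [([310, 297], 0.76), ([383, 283], 0.48)]
black_marker side [([297, 256], 0.67)]
black_marker top [([312, 239], 0.56)]
brown_bottle side [([318, 204], 0.92), ([261, 275], 0.31)]
brown_bottle top [([276, 186], 0.82)]
brown_jar side [([372, 218], 0.63)]
brown_jar top [([342, 181], 0.62)]
1.3
```

The top view shows two blue-capped spares at about (268,299) and (288,299), and the amber vial at (315,297). The racked vials are at (355,302) and (375,302), with empty pockets at (393,307) and (411,309). The yellow look-alikes are at (450,297) and the plate is at (214,292).

Run:
```python
import cv2
a=cv2.imread("pics/side0.png")[210:370,130:430]; cv2.imwrite("pics/s_c.png",cv2.resize(a,(800,427),interpolation=cv2.INTER_CUBIC))
a=cv2.imread("pics/top0.png")[235:335,140:300]; cv2.imwrite("pics/t_c1.png",cv2.resize(a,(800,500),interpolation=cv2.INTER_CUBIC))
a=cv2.imread("pics/top0.png")[235:335,300:460]; cv2.imwrite("pics/t_c2.png",cv2.resize(a,(800,500),interpolation=cv2.INTER_CUBIC))
```

```text
(no output)
```

View pics/s_c.png

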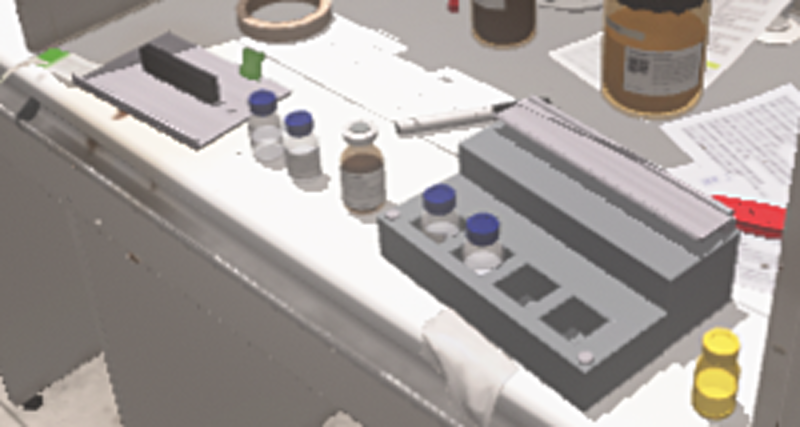

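View pics/t_c1.png

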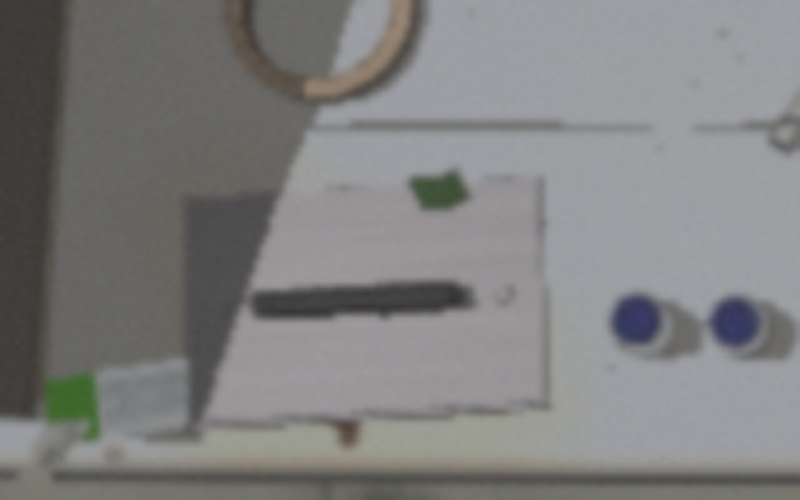

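View pics/t_c2.png

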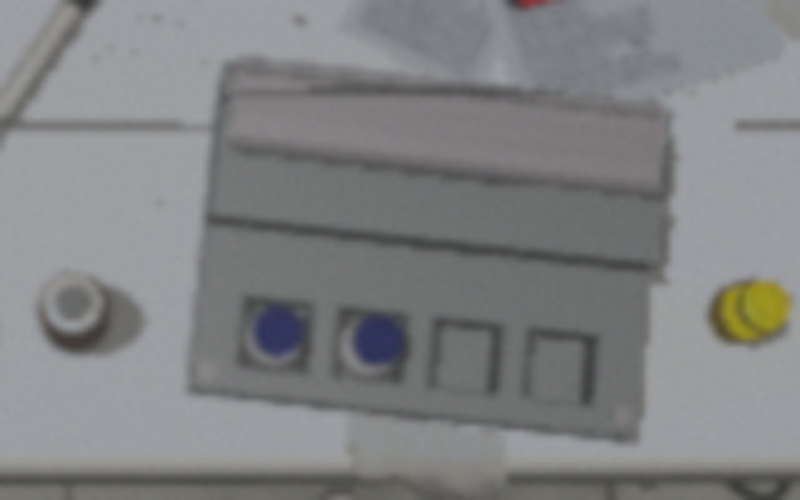

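Run:
```python
import cv2,numpy as np
def crop(n,x0,y0,w,h,s,out):
    a=cv2.imread(f"pics/{n}0.png")[y0:y0+h,x0:x0+w]; a=cv2.resize(a,None,fx=s,fy=s,interpolation=cv2.INTER_CUBIC)
    a=cv2.convertScaleAbs(a,alpha=1.3)
    for i in range(0,w,10): cv2.putText(a,str(x0+i),(i*s,8),0,.3,(0,0,255),1); cv2.line(a,(i*s+s//2,10),(i*s+s//2,16),(0,0,255),1)
    for i in range(0,h,10): cv2.putText(a,str(y0+i),(0,i*s+s//2+3),0,.3,(0,0,255),1)
    cv2.imwrite(f"pics/{out}.png",a)
crop("top",335,240,110,85,7,"z1"); crop("side",265,245,145,115,5,"z2"); crop("side",150,215,140,80,5,"z3"); crop("top",170,260,155,70,5,"z4")
```

```text
(no output)
```

View pics/z1.png

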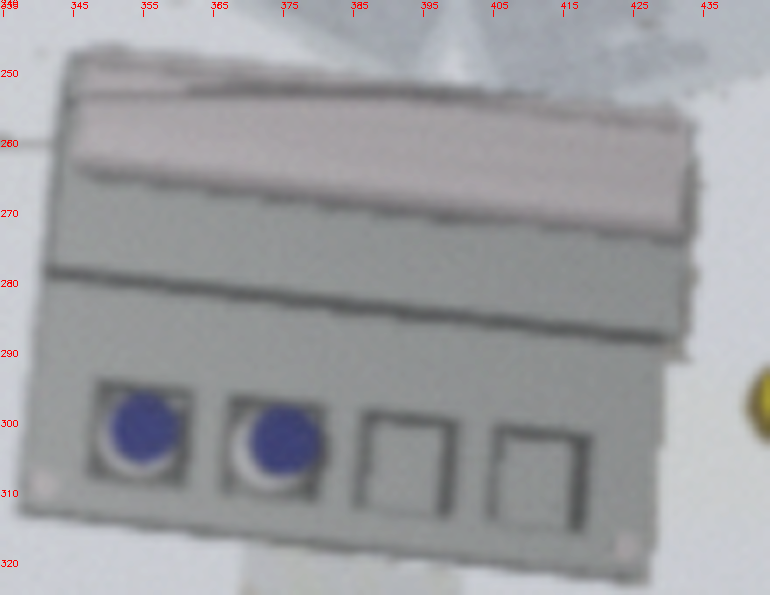

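View pics/z2.png

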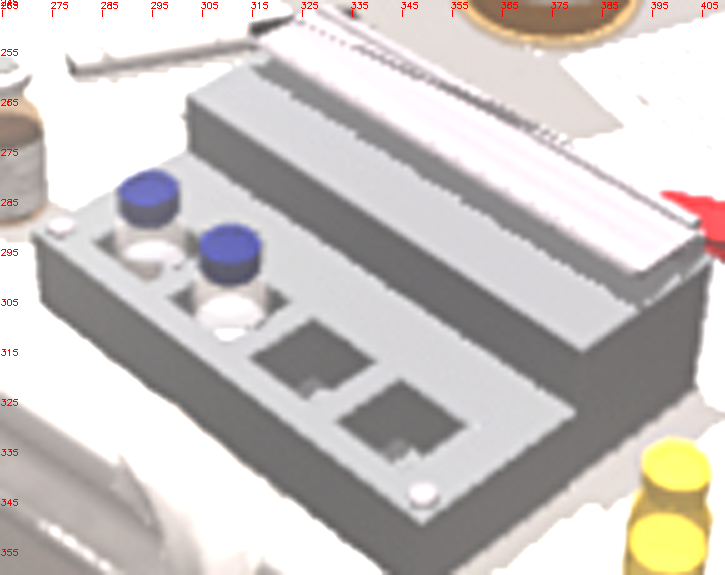

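View pics/z3.png

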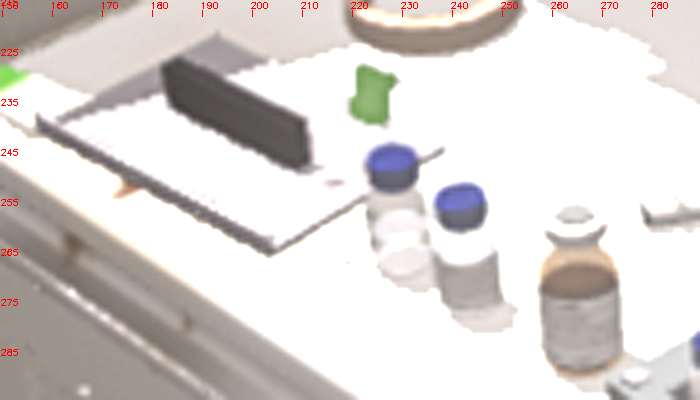

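View pics/z4.png

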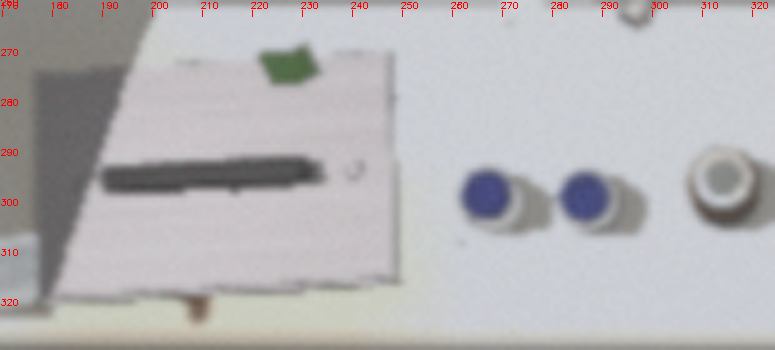

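```bash
cat > h.py <<'E'
import numpy as np,cv2
from scipy.optimize import least_squares
from plant import r
P={}
for n in("side","top"):
    p=r.camera_params(n); f=240/np.tan(np.radians(p["vfov"])/2)
    P[n]=(np.array([[f,0,p["cx"]],[0,f,p["cy"]],[0,0,1]]),np.array(p["distortion"]),np.array(p["R"]),np.array(p["t"]))
def proj(n,X):
    K,d,R,t=P[n]; return cv2.projectPoints(np.atleast_2d(np.array(X,float)),cv2.Rodrigues(R)[0],t,K,d)[0][:,0]
def ray(n,px):
    K,d,R,t=P[n]; u=cv2.undistortPoints(np.array([[px]],float),K,d)[0,0]
    return -R.T@t, R.T@np.array([u[0],u[1],1])
def onz(n,px,z):
    c,v=ray(n,px); return c+v*(z-c[2])/v[2]
def tri(ps):
    A=[];b=[]
    for n,px in ps:
        c,v=ray(n,px);v=v/np.linalg.norm(v);M=np.eye(3)-np.outer(v,v);A.append(M);b.append(M@c)
    X=np.linalg.lstsq(np.vstack(A),np.hstack(b),rcond=None)[0]
    return X,[ (proj(n,X)[0]-px).round(1) for n,px in ps]
def Z(s,x0,y0): return lambda a,b:np.array([x0+(a+.5)/s-.5,y0+(b+.5)/s-.5])
def fitpose(obs,x0,free_z=True):
    def pts(q):
        c,s=np.cos(q[3]),np.sin(q[3]); T=np.array([[c,-s,0],[s,c,0],[0,0,1]])
        return lambda m:T@(np.array(m)/1000)+q[:3]
    def res(q):
        if not free_z:q=np.r_[q[:2],0,q[2]]
        g=pts(q); return np.hstack([proj(n,g(m))[0]-px for n,px,m in obs])
    s=least_squares(res,x0 if free_z else np.r_[x0[:2],x0[3]],loss="soft_l1",x_scale=[.01]*len(x0 if free_z else x0[:3]))
    return s.x,res(s.x).reshape(-1,2)
E
cat > fit1.py <<'E'
from h import *
np.set_printoptions(precision=4,suppress=True)
for n in P: print(n,"cam at",-P[n][2].T@P[n][3])
z1=Z(7,335,240);z2=Z(5,265,245);z3=Z(5,150,215);z4=Z(5,170,260)
T=[];S=[]
for yc,c in((69,[(97,381),(192,390),(187,485),(89,478)]),(23,[(230,397),(325,405),(320,500),None]),(-23,[(364,410),(460,420),(452,517),(356,508)]),(-69,[(496,427),(592,437),(584,531),(488,521)])):
    for k,(dx,dy) in enumerate([(16.5,16.5),(16.5,-16.5),(-16.5,-16.5),(-16.5,16.5)]):
        if c[k]: T.append(("top",z1(*c[k]),(dx,yc+dy,38)))
T.append(("top",z1(45,268),(50,108,67)))
for p,m in [((33,233),(-30,108,38)),((424,525),(-30,-108,38)),((188,97),(50,108,67)),((585,350),(50,-108,67)),((190,152),(50,108,38)),((576,411),(50,-108,38)),
 ((313,318),(16.5,-6.5,38)),((249,356),(-16.5,-6.5,38)),((376,361),(16.5,-39.5,38)),((402,379),(16.5,-52.5,38)),((337,421),(-16.5,-52.5,38)),((466,424),(16.5,-85.5,38))]: S.append(("side",z2(*p),m))
x0=np.array([.55,-.15,0,-.1])
for nm,o in(("top",T),("side",S),("both",T+S)):
    q,e=fitpose(o,x0,False); print("rack",nm,q,"rms",np.sqrt((e**2).mean()))
q4,e=fitpose(T+S,x0); print("rack free z",q4,np.sqrt((e**2).mean())); print(e.T)
for nm,a,b in(("spA",z4(486,195),z3(391,155)),("spB",z4(585,196),z3(461,195)),("rkA",z1(145,427),z2(150,185)),("rkB",z1(285,440),z2(231,243)),("green bot",z4(288,84),z3(374,118))):
    X,e=tri([("top",a),("side",b)]); print(nm,X,e,onz("top",a,.066 if nm[0]=='r' else .058)[:2],onz("side",b,.066 if nm[0]=='r' else .058)[:2])
O=[("top",z4(36,72),(58,90,4)),("top",z4(392,52),(58,-90,4)),("top",z4(400,283),(-58,-90,12)),("top",z4(50,300),(-58,90,12)),
("side",z3(38,120),(-58,90,12)),("side",z3(270,243),(-58,-90,12)),("side",z3(443,150),(58,-90,4)),("side",z3(218,36),(58,90,4)),("side",z3(180,60),(0,50,30)),("side",z3(307,120),(0,-50,30)),("top",z4(101,180),(0,50,30)),("top",z4(323,167),(0,-50,30))]
for nm,o in(("top",[k for k in O if k[0]=="top"]),("side",[k for k in O if k[0]=="side"]),("both",O)):
    q,e=fitpose(o,np.array([.57,.25,0,.05]),False);print("plate",nm,q)
q,e=fitpose(O,np.array([.57,.25,0,.05]));print("plate free",q);print(e.T)
E
python3 fit1.py
```

```text
side cam at [-0.0092 -0.4956  0.6026]
top cam at [0.3997 0.0742 1.1689]
rack top [ 0.4746 -0.0734 -0.1124] rms 0.1864695809936967
rack side [ 0.4764 -0.0747 -0.1172] rms 0.47535041074231027
rack both [ 0.4753 -0.0742 -0.1104] rms 0.5171228241993194
rack free z [ 0.4754 -0.0741 -0.0002 -0.1099] 0.5161644591200524
[[ 0.4531  0.4781 -0.0799  0.2519  0.4071  0.4368 -0.0209  0.2232  0.1064
   0.1776  0.2224  0.3182  0.1891  0.3604  0.4177  0.5023 -0.8008 -0.6602
  -1.8255 -0.6955 -1.8704 -0.0939 -0.0817 -0.1711 -0.3007 -0.4591 -0.3981
  -0.0238]
 [-0.2353 -0.0514  0.0478 -0.4346 -0.4737 -0.1535 -0.039  -0.2929 -0.2661
  -0.4249 -0.6032 -0.6943 -0.676  -0.397  -0.4217 -0.2876 -0.2276 -0.0288
  -0.8198  0.3991 -0.4833  0.3288  0.1188  0.5743  0.1575  0.0722  0.2924
   0.2906]]
spA [0.4888 0.2042 0.0588] [array([ 0.2, -0.3]), array([-0.4,  0.1])] [0.4881 0.2048] [0.4903 0.2047]
spB [0.4885 0.1572 0.0582] [array([ 0.3, -0.4]), array([-0.5,  0.1])] [0.4876 0.1579] [0.4896 0.1567]
rkA [ 0.4835 -0.0049  0.0666] [array([ 0.3, -0.4]), array([-0.6,  0.1])] [ 0.4826 -0.0042] [ 0.485  -0.0049]
rkB [ 0.4787 -0.0516  0.0656] [array([ 0.2, -0.2]), array([-0.4,  0.1])] [ 0.4782 -0.0511] [ 0.479  -0.0524]
green bot [0.5516 0.3091 0.0048] [array([ 1.2, -1.5]), array([-1.9,  0.2])] [0.541 0.301] [0.5051 0.2349]
plate top [0.5012 0.3448 0.0635]
plate side [0.5022 0.3421 0.0559]
plate both [0.5017 0.3434 0.0604]
plate free [ 0.502   0.3442 -0.0012  0.0606]
[[ 1.2256  0.9441  0.4105 -2.2928 -0.7491 -0.1925  1.9669 -0.1095 -1.9198
  -0.9899  1.3221 -2.4294]
 [-0.1811 -0.4339 -0.3774  0.4365 -0.6803 -0.0828 -0.5663  0.2232  0.5457
   1.3594 -0.6534 -0.4511]]
```

Run:
```python
from h import *
np.set_printoptions(precision=3,suppress=True)
z3=Z(5,150,215);z4=Z(5,170,260)
for p in [(258,50),(308,42),(320,70),(305,84),(270,82)]:
    a=z4(*p); print(p,*[((proj("side",onz("top",a,z))[0]-[150,215])*5) .round() for z in (0,.004,.02,.04)], onz("top",a,0.004))
print("wall front bottom", onz("side",(415,410),0), onz("top",(525,312),0), "bench front",onz("top",(400,330),0),"amber",onz("top",z4(722,180),.075),"marker",onz("top",(297,262),0.01),onz("top",(324,222),.01))
```

```text
(258, 50) [361. 101.] [360.  95.] [357.  72.] [353.  43.] [0.565 0.328 0.004]
(308, 42) [399. 114.] [398. 109.] [395.  85.] [391.  56.] [0.569 0.303 0.004]
(320, 70) [385. 130.] [384. 125.] [381. 101.] [377.  71.] [0.555 0.296 0.004]
(305, 84) [365. 131.] [364. 125.] [361. 102.] [357.  72.] [0.548 0.303 0.004]
(270, 82) [344. 118.] [343. 112.] [340.  89.] [337.  59.] [0.549 0.321 0.004]
wall front bottom [ 0.428 -0.316  0.   ] [ 0.457 -0.435  0.   ] bench front [ 0.415 -0.118  0.   ] amber [0.494 0.093 0.075] marker [0.583 0.137 0.01 ] [0.687 0.069 0.01 ]
```

Run:
```python
import cv2,numpy as np
a=cv2.imread("pics/side0.png")[220:260,205:245];b=cv2.imread("pics/top0.png")[260:285,205:245]
a=cv2.resize(a,(600,600),interpolation=cv2.INTER_NEAREST);b=cv2.resize(b,(600,375),interpolation=cv2.INTER_NEAREST)
b=cv2.copyMakeBorder(b,0,225,0,0,0)
cv2.imwrite("pics/g.png",cv2.resize(np.hstack([a,b]),(800,400)))
```

```text
(no output)
```

View pics/g.png

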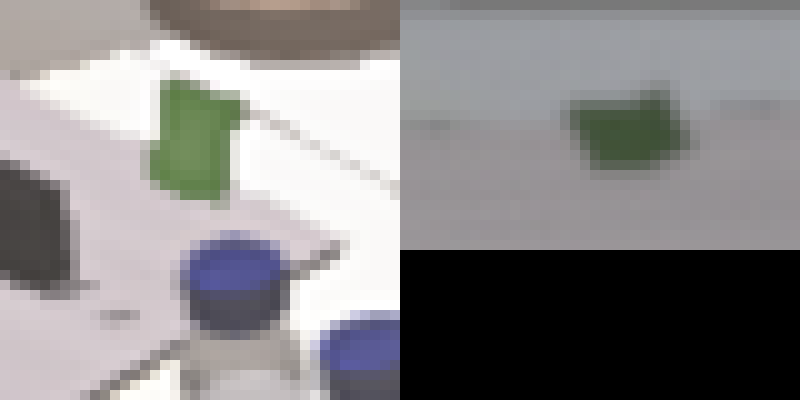

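```bash
python3 -m inch '0 0 0 0 0 -0.1 1; 0 0 0 0 0 -0.1 1'
```

```text
time_s: 1.47
tcp_pos: [0.2995, -0.6049, 0.2265]
eef_rot: [180.0, 0.0, -142.0]
contact_force: [-1.6, 0.6, -0.7]
gripper_width: 0.0876
```

```bash
python3 -m inch '0 0 0 0 0 -0.12 1; 0 0 0 0 0 -0.12 1; 0 0 0 0 0 -0.12 1; 0 0 0 0 0 -0.12 1; 0 0 0 0 0 -0.12 1; 0 0 0 0 0 -0.12 1; 0 0 0 0 0 -0.076 1; -0.036 -0.002 0 0 0 0 1; -0.036 -0.002 0 0 0 0 1; -0.036 -0.002 0 0 0 0 1; -0.036 -0.002 0 0 0 0 1; -0.036 -0.002 0 0 0 0 1; -0.036 -0.002 0 0 0 0 1; -0.036 -0.002 0 0 0 0 1; -0.036 -0.002 0 0 0 0 1; -0.036 -0.002 0 0 0 0 1; -0.036 -0.002 0 0 0 0 1'; python3 -c "
from plant import r
import cv2
cv2.imwrite('pics/a1.png',r.capture('side')[:,:,::-1])"
```

```text
time_s: 2.88
tcp_pos: [0.3606, -0.248, 0.2268]
eef_rot: [-179.9, -0.0, -96.6]
contact_force: [1.5, -0.9, 0.5]
gripper_width: 0.0875
```

View pics/a1.png

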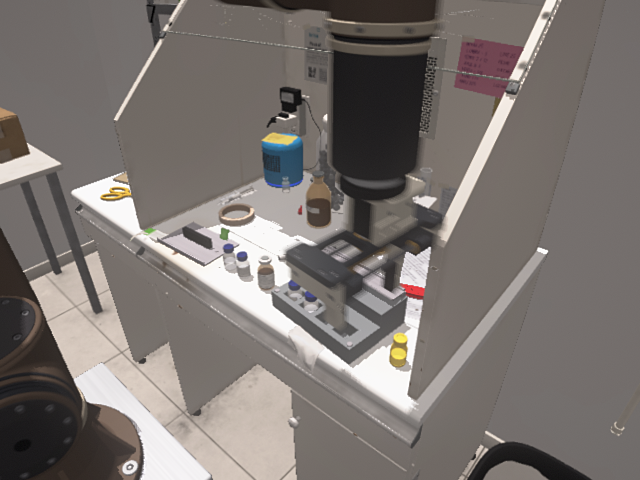

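```bash
python3 -m inch '-0.03475 -0.0068 0 0 0 0 1; -0.03475 -0.0068 0 0 0 0 1; -0.03475 -0.0068 0 0 0 0 1; -0.03475 -0.0068 0 0 0 0 1; -0.03475 -0.0068 0 0 0 0 1; -0.03475 -0.0068 0 0 0 0 1; -0.03475 -0.0068 0 0 0 0 1; -0.03475 -0.0068 0 0 0 0 1; -0.03475 -0.0068 0 0 0 0 1; -0.03475 -0.0068 0 0 0 0 1; -0.03475 -0.0068 0 0 0 0 1; -0.03475 -0.0068 0 0 0 0 1; 0 0 0.04 0 0 0 1; 0 0 0.04 0 0 0 1; 0 0 0.04 0 0 0 1; 0 0 0 0 0 0 1; 0 0 0 0 0 0 1'; python3 -c "
from plant import r
import cv2
for n in('side','top'): cv2.imwrite(f'pics/b_{n}.png',r.capture(n)[:,:,::-1])
print(r.get_state()['tcp_pos'],r.get_state()['joints'])
"
```

```text
time_s: 4.35
tcp_pos: [0.4888, 0.1545, 0.1058]
eef_rot: [179.8, -0.2, -96.6]
contact_force: [0.5, -0.7, 1.6]
gripper_width: 0.088
[0.49113546 0.15599644 0.10890347] [ 39.512928    11.90794211 -28.52684014   0.06743746 -49.41251801
 -46.11119779]
```

View pics/b_side.png

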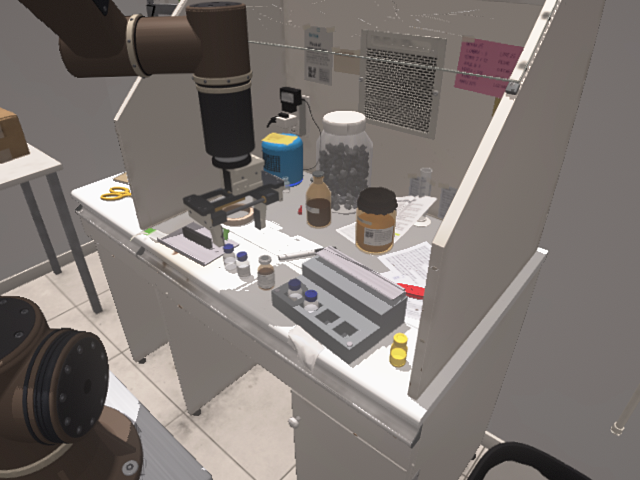

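View pics/b_top.png

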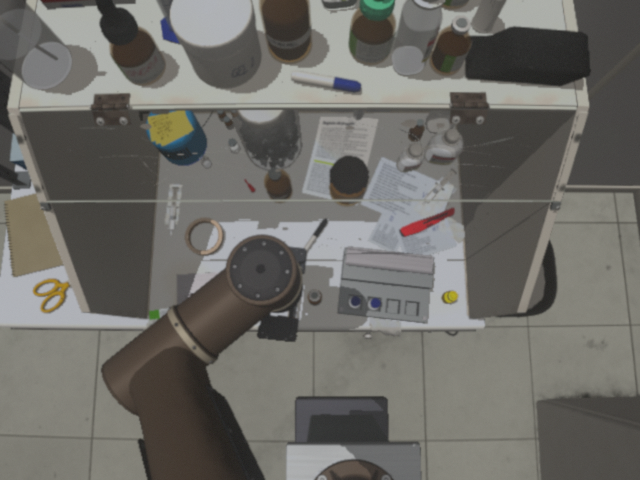

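Run:
```python
from h import *
R=[r.get_state()["tcp_pos"] for _ in range(1)]
t=np.array([.4895,.1555,.107]); y=np.array([-.9937,.1122,0]); x=np.array([-.1122,-.9937,0])
a=cv2.imread("pics/b_side.png"); a=a[170:290,170:310]; a=cv2.resize(a,None,fx=5,fy=5,interpolation=cv2.INTER_CUBIC)
for s in(-1,1):
    for w in(-.0095,.0095):
        for g in (.044,.065):
            p=(proj("side",t+s*y*g+x*w)[0]-[170,170])*5+2; cv2.circle(a,tuple(int(v) for v in p),3,(0,0,255),-1)
cv2.imwrite("pics/b_c.png",a)
```

```text
(no output)
```

View pics/b_c.png

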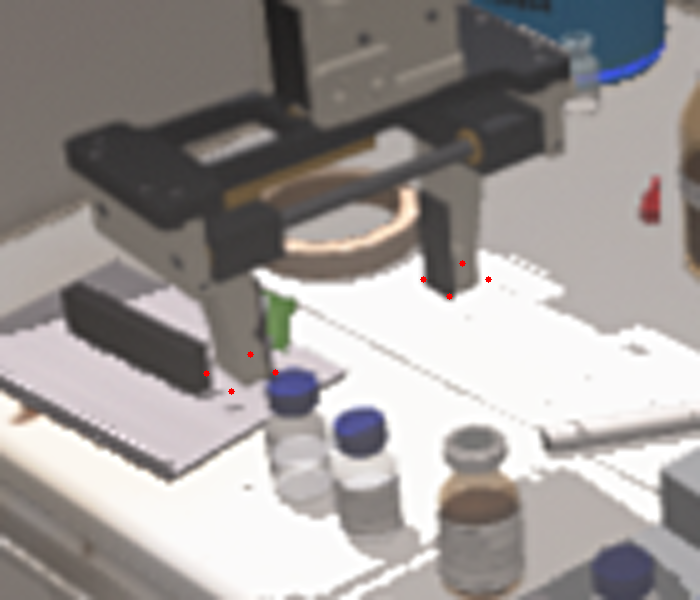

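```bash
python3 -m inch '-0.0015 0 0.025 0 0 0 1; 0 0 0.025 0 0 0 1; 0 0 0.02 0 0 0 1; 0 0 0 0 0 0 0.6; 0 0 0 0 0 0 0.2; 0 0 0 0 0 0 0.2; 0 0 0 0 0 0 0.2;0 0 0 0 0 0 0.2;0 0 0 0 0 0 0.2' 15; python3 -c "
from plant import r
import cv2
for n in('side',): cv2.imwrite(f'pics/c_{n}.png',cv2.resize(r.capture(n)[170:290,170:310,::-1],None,fx=5,fy=5))
s=r.get_state();print(s['tcp_pos'],s['contact_force'],s['gripper_width'])
"
```

```text
time_s: 5.2
tcp_pos: [0.4904, 0.1573, 0.0378]
eef_rot: [-179.9, 0.1, -96.6]
contact_force: [-0.6, 0.6, -0.4]
gripper_width: 0.0533
[0.49021108 0.15712085 0.03747384] [ 0.47461763 -0.98671165  0.29901928] 0.04877084043054354
```

View pics/c_side.png

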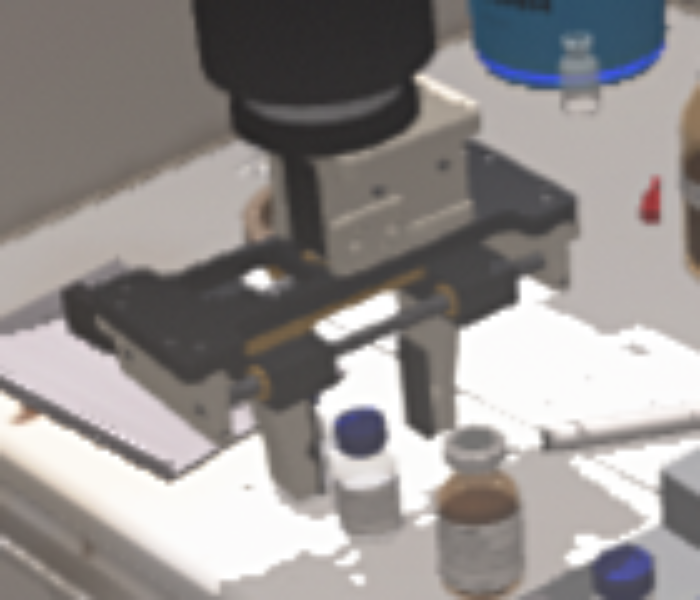

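```bash
python3 -m inch '0 0 0.002 0 0 0 0.2; 0 0 0 0 0 0 0.2; 0 0 0 0 0 0 0.2; 0 0 0 0 0 0 0.2;0 0 0 0 0 0 0.2;0 0 0 0 0 0 0.2;0 0 0 0 0 0 0.2' 15; python3 -c "
from plant import r
import cv2
for n in('side',): cv2.imwrite(f'pics/d_{n}.png',cv2.resize(r.capture(n)[170:290,170:310,::-1],None,fx=5,fy=5))
s=r.get_state();print(s['tcp_pos'],s['contact_force'],s['gripper_width'])
"
```

```text
time_s: 5.83
tcp_pos: [0.4898, 0.1568, 0.0345]
eef_rot: [180.0, -0.0, -96.6]
contact_force: [0.6, 0.5, -1.0]
gripper_width: 0.0263
[0.48974111 0.15679094 0.03449256] [ 0.95772138 -0.21997502  0.90731162] 0.026542797018175655
```

View pics/d_side.png

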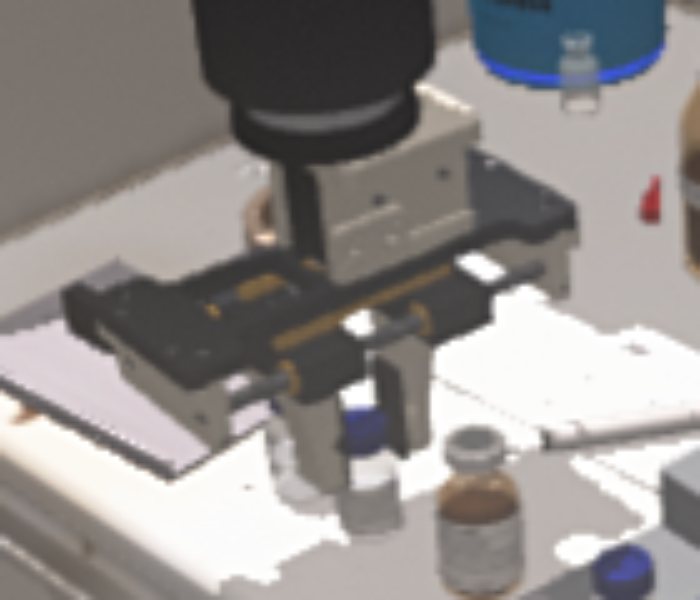

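```bash
python3 -m inch '0 0 -0.037 0 0 0 0.2; 0 0 -0.037 0 0 0 0.2; 0 0 -0.037 0 0 0 0.2; 0.0318 -0.0016 0 0 0 0 0.2; 0.0318 -0.0016 0 0 0 0 0.2; 0.0318 -0.0016 0 0 0 0 0.2; 0.0318 -0.0016 0 0 0 0 0.2; 0.0318 -0.0016 0 0 0 0 0.2; 0.0318 -0.0016 0 0 0 0 0.2; 0.0318 -0.0016 0 0 0 0 0.2; 0.0318 -0.0016 0 0 0 0 0.2; 0 0 0.034 0 0 0 0.2; 0 0 0.034 0 0 0 0.2; 0 0 0 0 0 0 0.2; 0 0 0 0 0 0 0.2; 0 0 0 0 0 0 0.2'; python3 -c "
from plant import r
import cv2
for n in('side','top'): cv2.imwrite(f'pics/e_{n}.png',r.capture(n)[:,:,::-1])
s=r.get_state();print(s['tcp_pos'],s['contact_force'],s['gripper_width'])
a=cv2.imread('pics/e_side.png')[240:360,260:420];cv2.imwrite('pics/e_c.png',cv2.resize(a,None,fx=5,fy=5,interpolation=2))
a=cv2.imread('pics/e_top.png')[240:340,330:450];cv2.imwrite('pics/e_t.png',cv2.resize(a,None,fx=6,fy=6,interpolation=2))
"
```

```text
time_s: 7.22
tcp_pos: [0.474, -0.0972, 0.0788]
eef_rot: [-180.0, -0.0, -96.5]
contact_force: [0.6, 0.6, 0.1]
gripper_width: 0.0269
[ 0.47462398 -0.09685052  0.07936463] [-0.38232851 -0.14343534  1.29842568] 0.026360302905282105
```

View pics/e_c.png

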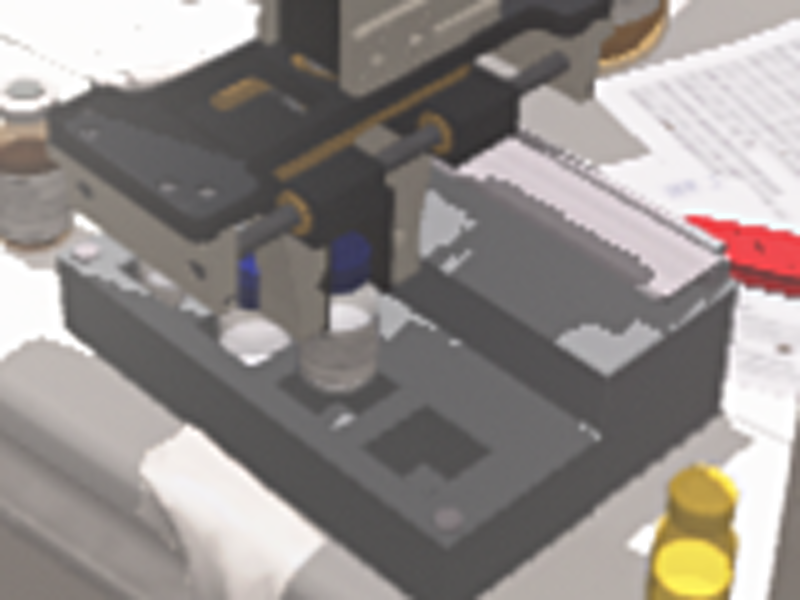

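View pics/e_t.png

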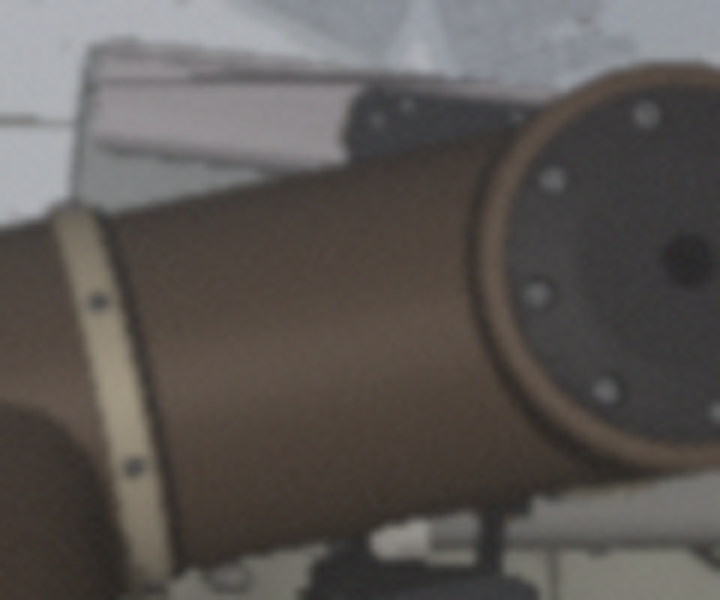

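```bash
python3 -m inch '0.0005 0 0.005 0 0 0 0.2; 0 0 0.005 0 0 0 0.2; 0 0 0.005 0 0 0 0.2; 0 0 0 0 0 0 0.2; 0 0 0 0 0 0 0.2'; python3 -m inch '0 0 0.005 0 0 0 0.2; 0 0 0 0 0 0 0.2;0 0 0 0 0 0 0.2'; python3 -c "
from plant import r
import cv2
for n in('side',): cv2.imwrite(f'pics/f_{n}.png',r.capture(n)[:,:,::-1])
s=r.get_state();print(s['tcp_pos'],s['contact_force'],s['moment'],s['gripper_width'])
a=cv2.imread('pics/f_side.png')[240:360,260:420];cv2.imwrite('pics/f_c.png',cv2.resize(a,None,fx=5,fy=5,interpolation=2))
"
```

```text
time_s: 7.73
tcp_pos: [0.4729, -0.0979, 0.0622]
eef_rot: [179.9, -0.0, -96.6]
contact_force: [-0.1, 0.5, 0.4]
gripper_width: 0.0262
time_s: 7.98
tcp_pos: [0.473, -0.0979, 0.0573]
eef_rot: [180.0, -0.0, -96.6]
contact_force: [0.6, 0.9, 0.6]
gripper_width: 0.0266
[ 0.47314525 -0.09790237  0.05742503] [-0.17414165  0.18728376 -0.46252786] [ 0.06456908  0.06279189 -0.03855613] 0.026461993715927046
```

View pics/f_c.png

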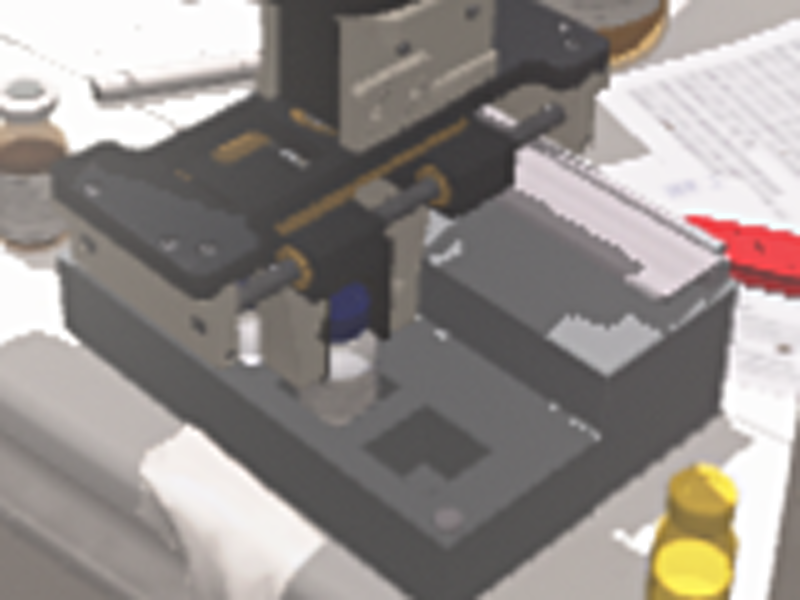

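```bash
python3 -m inch '0 0 0.005 0 0 0 0.2; 0 0 0.005 0 0 0 0.2; 0 0 0.003 0 0 0 0.2; 0 0 0 0 0 0 0.2; 0 0 0 0 0 0 0.2;0 0 0 0 0 0 0.2'; python3 -m inch '0 0 0 0 0 0 0.52; 0 0 0 0 0 0 0.52;0 0 0 0 0 0 0.52;0 0 0 0 0 0 0.52'; python3 -m inch '0 0 -0.035 0 0 0 0.52; 0 0 -0.035 0 0 0 0.52; -0.035 0 -0.01 0 0 0 0.52;-0.035 0 0 0 0 0 0.52;-0.035 0 0 0 0 0 0.8'; python3 -c "
from plant import r
import cv2
for n in('side','top'): cv2.imwrite(f'pics/g_{n}.png',r.capture(n)[:,:,::-1])
a=cv2.imread('pics/g_side.png')[240:360,260:420];cv2.imwrite('pics/g_c.png',cv2.resize(a,None,fx=5,fy=5,interpolation=2))
"
```

```text
time_s: 8.53
tcp_pos: [0.4733, -0.0979, 0.0445]
eef_rot: [180.0, -0.0, -96.6]
contact_force: [-0.0, -0.3, 0.2]
gripper_width: 0.0262
time_s: 8.87
tcp_pos: [0.4733, -0.0979, 0.0447]
eef_rot: [-180.0, 0.0, -96.6]
contact_force: [0.1, 0.2, -0.4]
gripper_width: 0.0443
time_s: 9.28
tcp_pos: [0.486, 0.0075, 0.1261]
eef_rot: [-179.8, 0.1, -96.7]
contact_force: [1.6, 0.4, -0.6]
gripper_width: 0.0484
```

View pics/g_c.png

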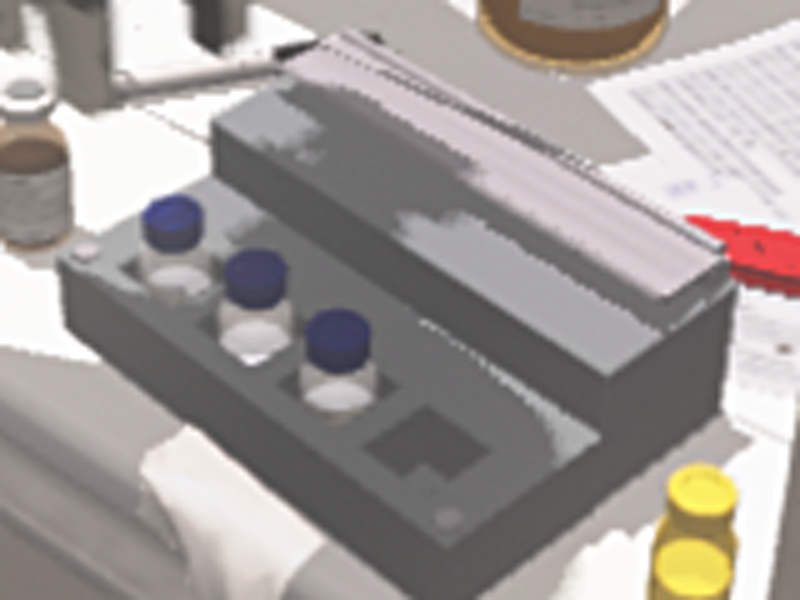

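```bash
python3 -m inch '-0.0328 0.0029 0 0 0 0 0.8; -0.0328 0.0029 0 0 0 0 0.8; -0.0328 0.0029 0 0 0 0 0.8; -0.0328 0.0029 0 0 0 0 0.8; -0.0328 0.0029 0 0 0 0 0.8; -0.0328 0.0029 0 0 0 0 0.8; 0 0 0.025 0 0 0 0.8; 0 0 0.01 0 0 0 0.8; 0 0 0 0 0 0 0.8;0 0 0 0 0 0 0.8'; python3 -c "
from plant import r
import cv2
cv2.imwrite('pics/h_side.png',cv2.resize(r.capture('side')[170:290,170:310,::-1],None,fx=5,fy=5))
s=r.get_state();print(s['tcp_pos'],s['contact_force'],s['gripper_width'])
"
```

```text
time_s: 10.22
tcp_pos: [0.4901, 0.2028, 0.0892]
eef_rot: [179.9, -0.1, -96.6]
contact_force: [-0.6, -1.2, 0.5]
gripper_width: 0.0702
[0.49073231 0.20313397 0.08994659] [ 0.38885063 -0.02721733 -0.34358401] 0.07010814332581472
```

View pics/h_side.png

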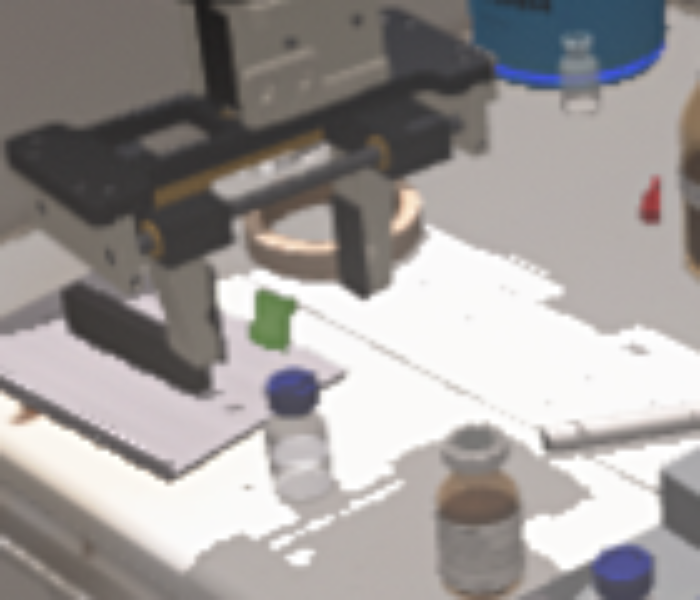

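```bash
python3 -m inch '-0.0005 0 0.03 0 0 0 0.8; 0 0 0.025 0 0 0 0.8; 0 0 0 0 0 0 0.8; 0 0 0 0 0 0 0.2; 0 0 0 0 0 0 0.2; 0 0 0 0 0 0 0.2;0 0 0 0 0 0 0.2;0 0 0 0 0 0 0.2;0 0 0 0 0 0 0.2;0 0 0 0 0 0 0.2;0 0 0 0 0 0 0.2;0 0 0 0 0 0 0.2;0 0 0 0 0 0 0.2' 15; python3 -c "
from plant import r
import cv2
cv2.imwrite('pics/i_side.png',cv2.resize(r.capture('side')[170:290,170:310,::-1],None,fx=5,fy=5))
s=r.get_state();print(s['tcp_pos'],s['contact_force'],s['gripper_width'])
"
```

```text
time_s: 11.35
tcp_pos: [0.4907, 0.2046, 0.0348]
eef_rot: [-180.0, 0.0, -96.6]
contact_force: [-2.7, 0.2, 4.0]
gripper_width: 0.026
[0.49075681 0.20459194 0.03477072] [-1.36569651  0.67286285  4.01581693] 0.02616007881870743
```

View pics/i_side.png

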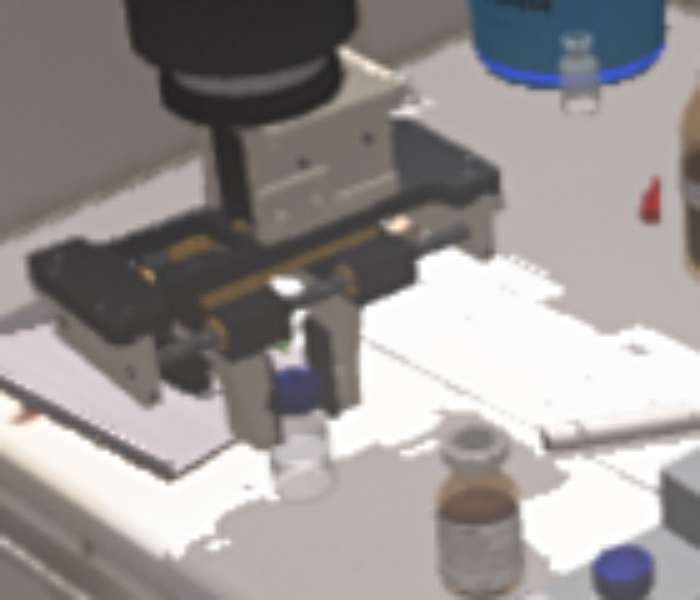

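```bash
python3 -m inch '0 0 -0.037 0 0 0 0.2; 0 0 -0.037 0 0 0 0.2; 0 0 -0.037 0 0 0 0.2; 0.0348 -0.00165 0 0 0 0 0.2; 0.0348 -0.00165 0 0 0 0 0.2; 0.0348 -0.00165 0 0 0 0 0.2; 0.0348 -0.00165 0 0 0 0 0.2; 0.0348 -0.00165 0 0 0 0 0.2; 0.0348 -0.00165 0 0 0 0 0.2; 0.0348 -0.00165 0 0 0 0 0.2; 0.0348 -0.00165 0 0 0 0 0.2; 0.0348 -0.00165 0 0 0 0 0.2; 0.0347 -0.00165 0 0 0 0 0.2; 0 0 0.034 0 0 0 0.2; 0 0 0.032 0 0 0 0.2; 0 0 0 0 0 0 0.2; 0 0 0 0 0 0 0.2; 0 0 0 0 0 0 0.2'; python3 -c "
from plant import r
import cv2
for n in('side',): cv2.imwrite(f'pics/j_{n}.png',r.capture(n)[:,:,::-1])
s=r.get_state();print(s['tcp_pos'],s['contact_force'],s['gripper_width'])
a=cv2.imread('pics/j_side.png')[240:360,260:420];cv2.imwrite('pics/j_c.png',cv2.resize(a,None,fx=5,fy=5,interpolation=2))
"
```

```text
time_s: 12.9
tcp_pos: [0.468, -0.1429, 0.0807]
eef_rot: [-180.0, -0.0, -96.5]
contact_force: [-0.6, 0.5, 0.3]
gripper_width: 0.0259
[ 0.46843939 -0.14274589  0.08117838] [-0.05208389  0.25031409 -0.1481868 ] 0.025939676308374404
```

View pics/j_c.png

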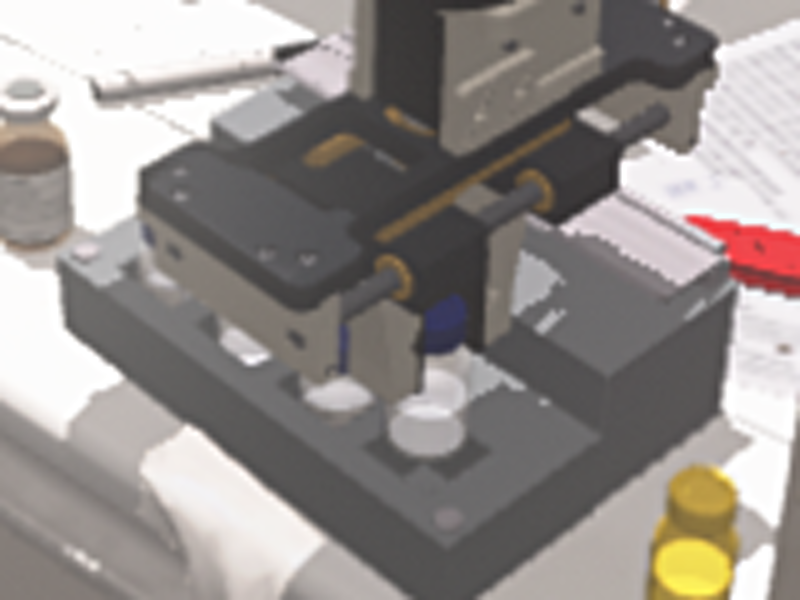

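```bash
python3 -m inch '0 0 0.005 0 0 0 0.2; 0 0 0.005 0 0 0 0.2; 0 0 0.005 0 0 0 0.2; 0 0 0.004 0 0 0 0.2; 0 0 0 0 0 0 0.2; 0 0 0 0 0 0 0.2'
```

```text
time_s: 13.45
tcp_pos: [0.4674, -0.143, 0.0604]
eef_rot: [-180.0, -0.0, -96.6]
contact_force: [1.4, 0.1, -1.3]
gripper_width: 0.026
```

```bash
python3 -m inch '0 0 0.005 0 0 0 0.2; 0 0 0.005 0 0 0 0.2; 0 0 0.005 0 0 0 0.2; 0 0 0.001 0 0 0 0.2; 0 0 0 0 0 0 0.2;0 0 0 0 0 0 0.2'; python3 -m inch '0 0 0 0 0 0 0.52; 0 0 0 0 0 0 0.52;0 0 0 0 0 0 0.52;0 0 0 0 0 0 0.52'; python3 -m inch '0 0 -0.035 0 0 0 0.52; 0 0 -0.035 0 0 0 0.52; -0.035 0 -0.015 0 0 0 0.52;-0.035 0 0 0 0 0 0.52;-0.035 0 0 0 0 0 0.7;-0.035 0 0 0 0 0 0.7;-0.035 0 0 0 0 0 0.7;-0.035 0 0 0 0 0 0.7;-0.035 0 0 0 0 0 0.7'; python3 -c "
from plant import r
import cv2
for n in('side','top'): cv2.imwrite(f'pics/k_{n}.png',r.capture(n)[:,:,::-1])
a=cv2.imread('pics/k_side.png')[240:360,260:420];cv2.imwrite('pics/k_c.png',cv2.resize(a,None,fx=5,fy=5,interpolation=2))
"
```

```text
time_s: 13.95
tcp_pos: [0.4672, -0.1431, 0.0444]
eef_rot: [180.0, 0.0, -96.6]
contact_force: [2.4, 0.1, -1.7]
gripper_width: 0.0262
time_s: 14.28
tcp_pos: [0.4666, -0.1431, 0.0445]
eef_rot: [180.0, -0.0, -96.6]
contact_force: [-0.5, -0.1, -0.4]
gripper_width: 0.044
time_s: 15.03
tcp_pos: [0.4948, 0.1019, 0.1298]
eef_rot: [180.0, 0.0, -96.6]
contact_force: [0.3, 0.2, 0.3]
gripper_width: 0.0609
```

View pics/k_c.png

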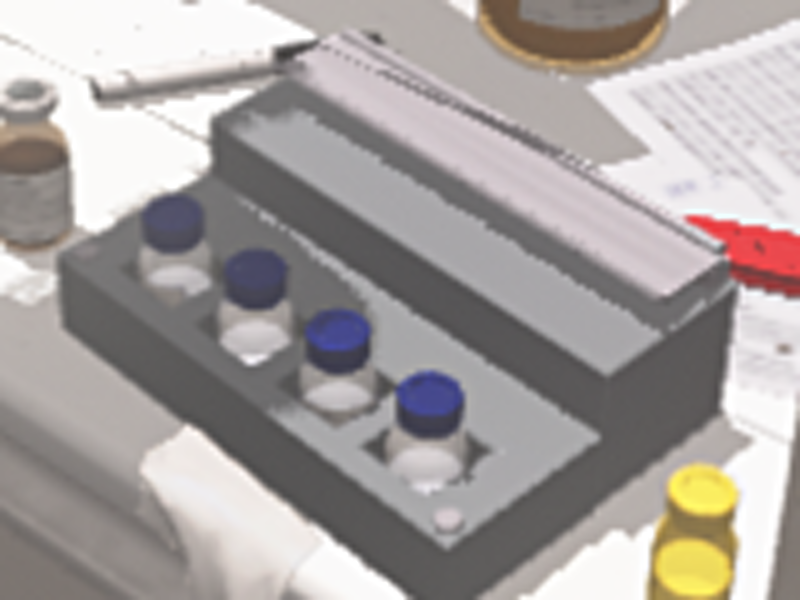

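View pics/k_top.png

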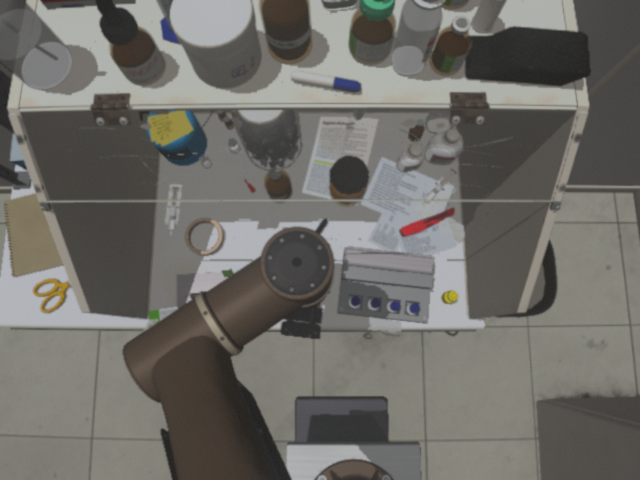

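All four caps stand in line at (172,222), (255,278), (338,335) and (430,395) in the side crop, so the vials are in. Next is the plate.

```bash
python3 -m inch '-0.0345 0.0027 0 0 0 0 0.5; -0.0345 0.0027 0 0 0 0 0.5; -0.0345 0.0027 0 0 0 0 0.5; -0.0345 0.0027 0 0 0 0 0.5; -0.0345 0.0027 0 0 0 0 0.5; -0.0345 0.0027 0 0 0 0 0.5; -0.0343 0.0027 0 0 0 0 0.5; 0 0 0.03 0 0 -0.0875 0.5; 0 0 0.03 0 0 -0.0875 0.5; 0 0 0.01 0 0 0 0.5;0 0 0 0 0 0 0.5; 0 0 0 0 0 0 0.5'; python3 -c "
from plant import r
import cv2
for n in('side','top'): cv2.imwrite(f'pics/l_{n}.png',r.capture(n)[:,:,::-1])
s=r.get_state();print(s['tcp_pos'],s['contact_force'],s['gripper_width'])
a=cv2.imread('pics/l_side.png')[160:290,130:290];cv2.imwrite('pics/l_c.png',cv2.resize(a,None,fx=5,fy=5,interpolation=2)[:600])
"
```

```text
time_s: 16.13
tcp_pos: [0.5043, 0.3416, 0.0598]
eef_rot: [180.0, -0.1, -86.7]
contact_force: [0.4, -0.3, 1.5]
gripper_width: 0.0436
[0.50514638 0.34250047 0.06134604] [0.41484358 0.36652966 0.79010604] 0.04383489589256605
```

View pics/l_c.png

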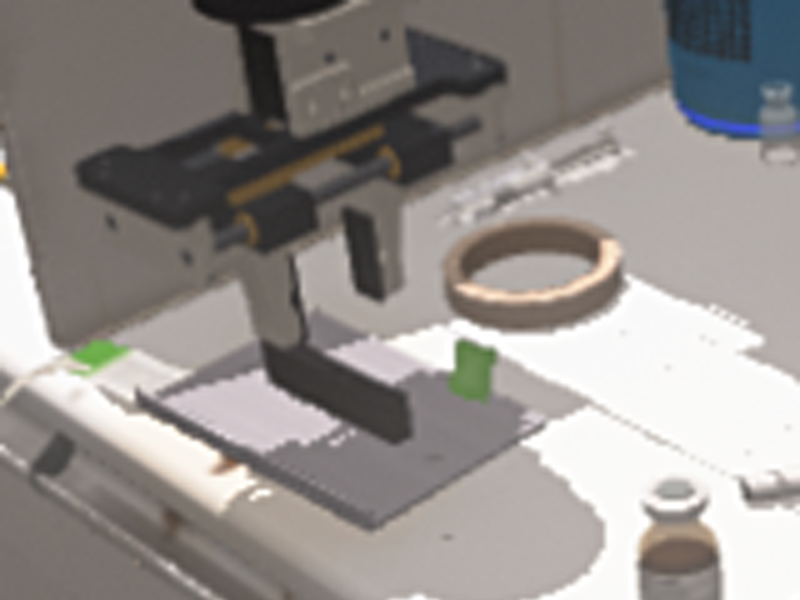

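View pics/l_top.png

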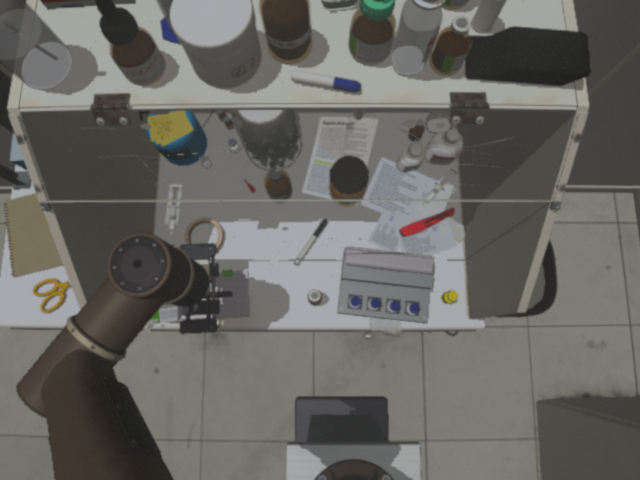

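```bash
python3 -m inch '-0.001 0.001 0.02 0 0 0 0.5; 0 0 0.017 0 0 0 0.5; 0 0 0.01 0 0 0 0.5; 0 0 0 0 0 0 0.5; 0 0 0 0 0 0 0.5'; python3 -c "
from plant import r
import cv2
for n in('side',): cv2.imwrite(f'pics/m_{n}.png',r.capture(n)[:,:,::-1])
s=r.get_state();print(s['tcp_pos'],s['contact_force'],s['gripper_width'])
a=cv2.imread('pics/m_side.png')[180:290,150:270];cv2.imwrite('pics/m_c.png',cv2.resize(a,None,fx=5,fy=5,interpolation=2)[:600])
"
```

```text
time_s: 16.65
tcp_pos: [0.5035, 0.3432, 0.0134]
eef_rot: [-180.0, 0.0, -86.6]
contact_force: [-0.3, 0.7, 0.5]
gripper_width: 0.0441
[0.50376081 0.34355709 0.0137985 ] [-0.25459228 -0.07828368  0.38382797] 0.044115005358099514
```

View pics/m_c.png

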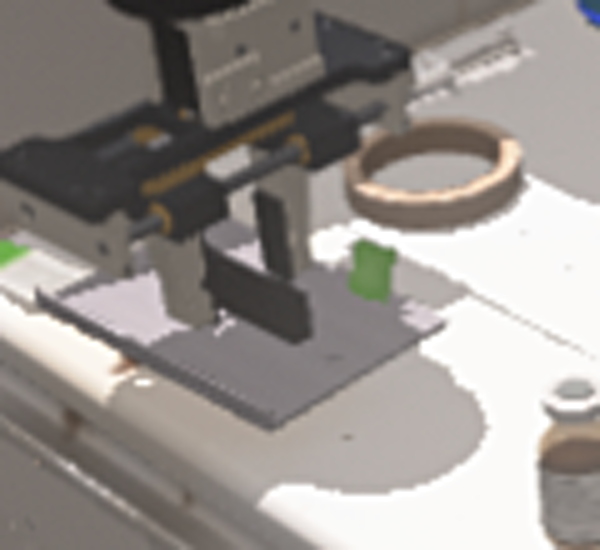

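```bash
python3 -m inch '0 0 0.002 0 0 0 0; 0 0 0 0 0 0 0; 0 0 0 0 0 0 0; 0 0 0 0 0 0 0; 0 0 0 0 0 0 0;0 0 0 0 0 0 0;0 0 0 0 0 0 0;0 0 0 0 0 0 0;0 0 0 0 0 0 0;0 0 0 0 0 0 0' 45;  python3 -m inch '0 0 -0.03 0 0 0 0; 0 0 -0.03 0 0 0 0; 0 0 -0.03 0 0 0 0; 0 0 -0.02 0 0 0 0; 0 0 0 0 0 0 0;0 0 0 0 0 0 0'; python3 -c "
from plant import r
import cv2
for n in('side','top'): cv2.imwrite(f'pics/n_{n}.png',r.capture(n)[:,:,::-1])
s=r.get_state();print(s['tcp_pos'],s['contact_force'],s['moment'],s['gripper_width'])
a=cv2.imread('pics/n_side.png')[150:270,120:260];cv2.imwrite('pics/n_c.png',cv2.resize(a,None,fx=5,fy=5,interpolation=2)[:600])
"
```

```text
time_s: 17.53
tcp_pos: [0.5031, 0.3432, 0.0107]
eef_rot: [-180.0, 0.0, -86.6]
contact_force: [-1.5, 0.0, 2.5]
gripper_width: 0.0116
time_s: 18.03
tcp_pos: [0.5033, 0.3435, 0.1214]
eef_rot: [-179.9, 0.1, -86.6]
contact_force: [0.3, 0.3, -2.1]
gripper_width: 0.0116
[0.50230622 0.34246456 0.11927396] [ 0.08229286 -0.22766513 -1.84348947] [-0.01632563  0.1164967   0.02322777] 0.011493452343753654
```

View pics/n_c.png

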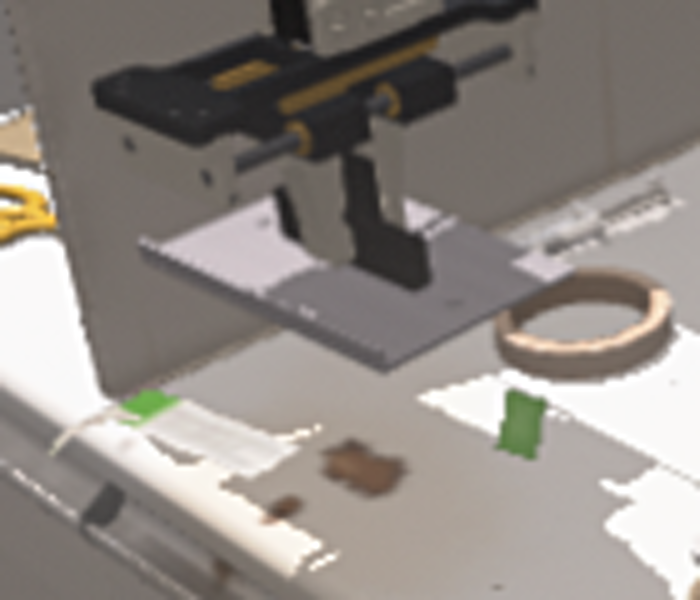

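View pics/n_top.png

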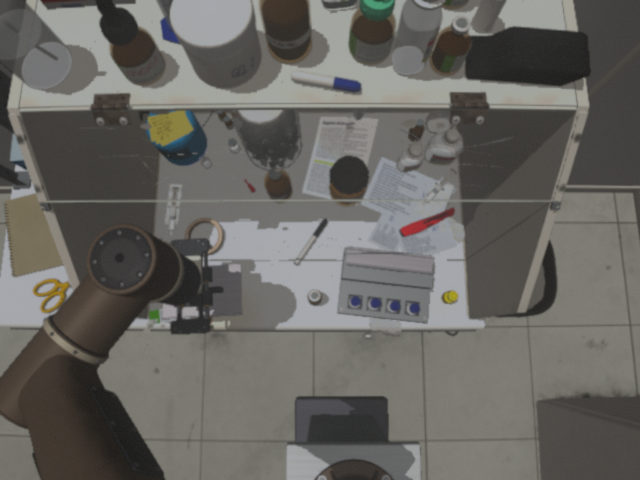

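```bash
python3 -m inch '0 0 0 0 0 0.085 0; 0 0 0 0 0 0.085 0; 0.0261 -0.00196 0 0 0 0 0; 0.0261 -0.00196 0 0 0 0 0; 0.0261 -0.00196 0 0 0 0 0; 0.0261 -0.00196 0 0 0 0 0; 0.0261 -0.00196 0 0 0 0 0; 0.0261 -0.00196 0 0 0 0 0; 0.0261 -0.00196 0 0 0 0 0; 0.0261 -0.00196 0 0 0 0 0; 0.0261 -0.00196 0 0 0 0 0; 0.0261 -0.00196 0 0 0 0 0; 0.0261 -0.00196 0 0 0 0 0; 0.0261 -0.00196 0 0 0 0 0; 0.0261 -0.00196 0 0 0 0 0; 0.0261 -0.00196 0 0 0 0 0; 0.0261 -0.00196 0 0 0 0 0; 0.0266 -0.00196 0 0 0 0 0; 0 0 0 0 0 0 0; 0 0 0 0 0 0 0'; python3 -c "
from plant import r
import cv2
for n in('side','top'): cv2.imwrite(f'pics/o_{n}.png',r.capture(n)[:,:,::-1])
s=r.get_state();print(s['tcp_pos'],s['eef_rot'],s['contact_force'],s['moment'],s['gripper_width'])
a=cv2.imread('pics/o_side.png')[200:360,250:430];cv2.imwrite('pics/o_c.png',cv2.resize(a,None,fx=4,fy=4,interpolation=2)[:600])
a=cv2.imread('pics/o_top.png')[230:340,310:460];cv2.imwrite('pics/o_t.png',cv2.resize(a,None,fx=5,fy=5,interpolation=2)[:600])
"
```

```text
time_s: 19.8
tcp_pos: [0.4871, -0.0772, 0.1191]
eef_rot: [179.8, -0.0, -96.5]
contact_force: [-0.4, 0.8, -2.1]
gripper_width: 0.0119
[ 0.48777173 -0.07592792  0.11957804] [ 1.79896300e+02 -2.45392870e-02 -9.63417484e+01] [ 0.36376022  0.23644315 -1.72156519] [0.04048944 0.1013376  0.00788567] 0.01161089155528301
```

View pics/o_c.png

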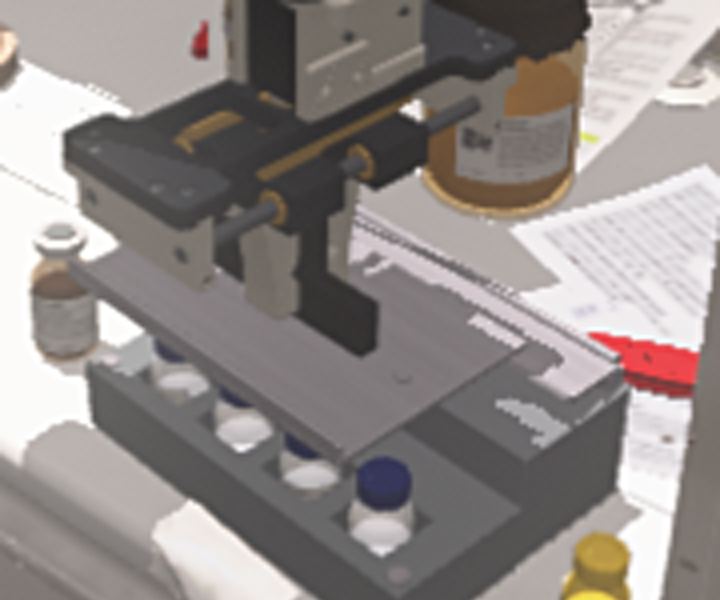

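View pics/o_t.png

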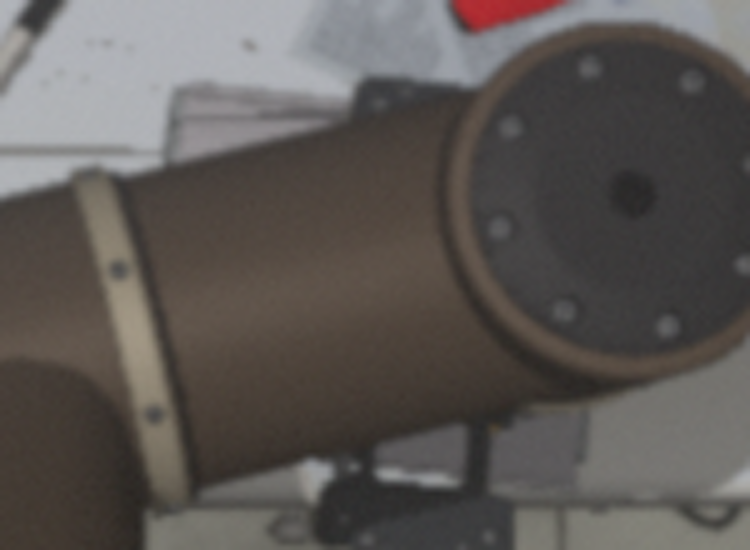

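Run:
```python
from h import *
np.set_printoptions(precision=3,suppress=True)
z=Z(4,250,200); q=np.array([.4875,-.0762,.1193-.0107]); a=-np.radians(6.4)
T=np.array([[np.cos(a),-np.sin(a),0],[np.sin(a),np.cos(a),0],[0,0,1]])
for p,m in(((345,460),(-58,-90,12)),((527,345),(58,-90,4)),((68,260),(-58,90,12)),((378,308),(0,-50,30))):
    pr=proj("side",T@(np.array(m)/1000)+q)[0]; print(m,z(*p),pr-z(*p))
O=[("side",z(*p),m) for p,m in(((345,460),(-58,-90,12)),((527,345),(58,-90,4)),((68,260),(-58,90,12)),((378,308),(0,-50,30)))]
x,e=fitpose(O,np.r_[q,a]);print(x,e)
```

```text
(-58, -90, 12) [335.875 314.625] [-0.121 -2.599]
(58, -90, 4) [381.375 285.875] [ 1.47  -0.663]
(-58, 90, 12) [266.625 264.625] [ 0.497 -0.492]
(0, -50, 30) [344.125 276.625] [-0.413  0.33 ]
[ 0.485 -0.077  0.109 -0.107] [[-0.148 -1.741]
 [ 1.293 -0.099]
 [-0.084  0.347]
 [-0.631  1.024]]
```

```bash
python3 -m inch '0 0 0.012 0 0 0 0; 0 0 0.012 0 0 0 0; 0 0 0.01 0 0 0 0; 0 0 0.005 0 0 0 0; 0 0 0 0 0 0 0; 0 0 0 0 0 0 0; 0 0 0 0 0 0 0'; python3 -c "
from plant import r
import cv2
for n in('side','top'): cv2.imwrite(f'pics/p_{n}.png',r.capture(n)[:,:,::-1])
s=r.get_state();print(s['tcp_pos'],s['eef_rot'],s['contact_force'],s['moment'],s['gripper_width'])
a=cv2.imread('pics/p_side.png')[240:350,265:415];cv2.imwrite('pics/p_c.png',cv2.resize(a,None,fx=5,fy=5,interpolation=2)[:600])
"
```

```text
time_s: 20.48
tcp_pos: [0.4888, -0.0756, 0.082]
eef_rot: [-180.0, 0.0, -96.3]
contact_force: [-0.1, 0.1, -1.1]
gripper_width: 0.0117
[ 0.48882251 -0.0757194   0.08212874] [-1.79941903e+02  1.51313336e-02 -9.62875026e+01] [ 0.65710905  0.19524048 -1.22509211] [0.03292511 0.06915541 0.00809074] 0.011547986331492918
```

View pics/p_c.png

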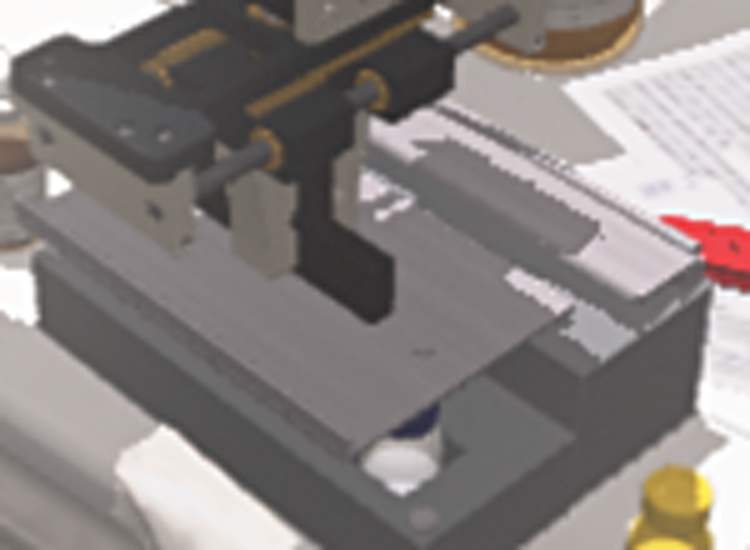

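```bash
python3 -m inch '0 0 0.001 0 0 0 0; 0 0 0.001 0 0 0 0; 0 0 0.001 0 0 0 0; 0 0 0 0 0 0 0; 0 0 0 0 0 0 0'; python3 -m inch '0 0 0.001 0 0 0 0; 0 0 0 0 0 0 0; 0 0 0 0 0 0 0'; python3 -c "
from plant import r
s=r.get_state();print(s['tcp_pos'],s['contact_force'],s['moment'])"
```

```text
time_s: 21.0
tcp_pos: [0.4883, -0.076, 0.0785]
eef_rot: [180.0, -0.0, -96.3]
contact_force: [0.0, 0.4, -2.2]
gripper_width: 0.0118
time_s: 21.25
tcp_pos: [0.4885, -0.0759, 0.0777]
eef_rot: [-180.0, -0.0, -96.3]
contact_force: [-0.2, 0.1, 0.2]
gripper_width: 0.0118
[ 0.48848175 -0.07590326  0.07767793] [-0.2408436   0.10066219  0.17850743] [-0.01314967  0.10062551  0.01305966]
```

```bash
python3 -m inch '0 0 -0.0015 0 0 0 0; 0 0 0 0 0 0 0; 0 -0.004 0 0 0 0 0; 0 -0.004 0 0 0 0 0; 0 -0.004 0 0 0 0 0; 0 -0.004 0 0 0 0 0; 0 -0.004 0 0 0 0 0; 0 0 0 0 0 0 0; 0 0 0 0 0 0 0'; python3 -c "
from plant import r
import cv2
for n in('side','top'): cv2.imwrite(f'pics/q_{n}.png',r.capture(n)[:,:,::-1])
s=r.get_state();print(s['tcp_pos'],s['eef_rot'],s['contact_force'],s['moment'],s['gripper_width'])
a=cv2.imread('pics/q_side.png')[240:350,265:415];cv2.imwrite('pics/q_c.png',cv2.resize(a,None,fx=5,fy=5,interpolation=2)[:600])
"
```

```text
time_s: 22.0
tcp_pos: [0.5083, -0.0782, 0.0788]
eef_rot: [180.0, -0.0, -96.3]
contact_force: [-0.5, -0.4, -1.7]
gripper_width: 0.0119
[ 0.50797925 -0.07812746  0.07889889] [ 1.79974088e+02 -3.59999873e-03 -9.63112751e+01] [ 0.15184661  0.26078947 -2.03984504] [-0.01447027  0.06422046 -0.06703973] 0.011689017888754958
```

View pics/q_c.png

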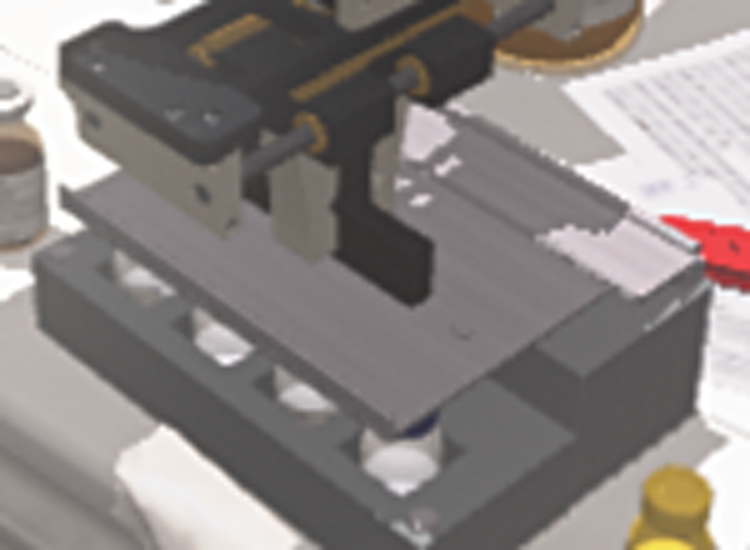

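```bash
python3 -m inch '0 -0.004 0 0 0 0 0; 0 -0.004 0 0 0 0 0; 0 -0.003 0 0 0 0 0; 0 0 0 0 0 0 0; 0 0 0.001 0 0 0 0; 0 0 0.001 0 0 0 0; 0 0 0 0 0 0 0; 0 0 0 0 0 0 0'; python3 -m inch '0 0 0.001 0 0 0 0; 0 0 0 0 0 0 0; 0 0 0 0 0 0 0'; python3 -c "
from plant import r
import cv2
for n in('side','top'): cv2.imwrite(f'pics/u_{n}.png',r.capture(n)[:,:,::-1])
s=r.get_state();print(s['tcp_pos'],s['eef_rot'],s['contact_force'],s['moment'],s['gripper_width'])
a=cv2.imread('pics/u_side.png')[240:350,265:415];cv2.imwrite('pics/u_c.png',cv2.resize(a,None,fx=5,fy=5,interpolation=2)[:600])
"
```

```text
time_s: 22.77
tcp_pos: [0.5193, -0.0793, 0.0777]
eef_rot: [-180.0, -0.0, -96.3]
contact_force: [-0.8, 0.2, 4.3]
gripper_width: 0.0119
time_s: 23.02
tcp_pos: [0.5193, -0.0793, 0.0777]
eef_rot: [-179.9, -0.0, -96.3]
contact_force: [-6.0, 2.5, 14.6]
gripper_width: 0.0119
[ 0.51929628 -0.07932161  0.07766315] [-1.79939506e+02 -6.16579380e-03 -9.62687600e+01] [-6.47558245  2.35819614 14.5815252 ] [ 0.83256002  2.24807272 -0.0664038 ] 0.011863989392095327
```

View pics/u_c.png

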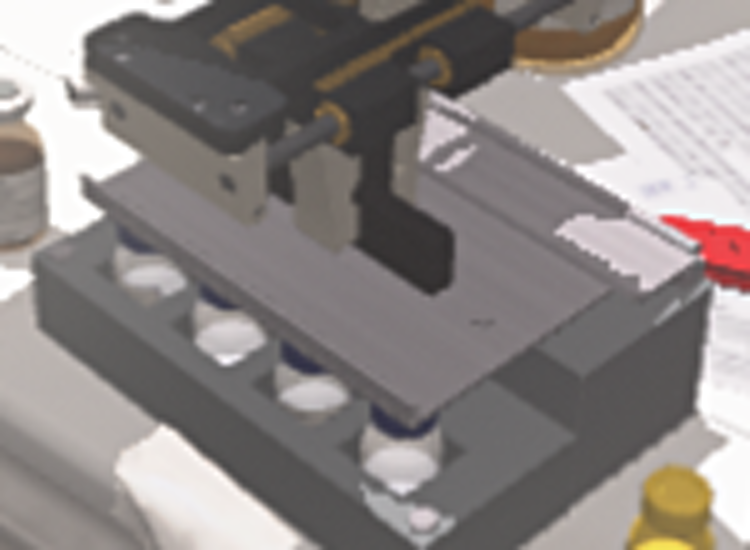

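```bash
python3 -m inch '0 0 0 0 0 0 0; 0 0 0 0 0 0 0; 0 0 0 0 0 0 0; 0 0 0 0 0 0 0; 0 0 0 0 0 0 0; 0 0 0 0 0 0 0'
python3 - <<'E'
from h import *
np.set_printoptions(precision=3,suppress=True)
im=r.capture("side")[:,:,::-1]; s=r.get_state();print(s['tcp_pos'],s['contact_force'],s['moment'])
z=Z(5,265,240); a=cv2.resize(np.ascontiguousarray(im[240:350,265:415]),None,fx=5,fy=5,interpolation=2)
def T(q,m):
    c,s_=np.cos(q[3]),np.sin(q[3]);return np.array([[c,-s_,0],[s_,c,0],[0,0,1]])@(np.array(m)/1000)+q[:3]
pl=np.array([.5193-.0013,-.0793,.067,-.1105]); rk=np.array([.4753,-.0742,0,-.1108])
def dr(q,m,col):
    p=(proj("side",T(q,m))[0]-[265,240])*5+2; cv2.circle(a,tuple(int(v) for v in p),3,col,-1)
for m in[(-58,90,0),(-58,90,12),(-58,-90,0),(-58,-90,12),(0,-50,30),(0,50,30),(58,-90,4),(58,90,4),(40,-90,4)]: dr(pl,m,(0,0,255))
for m in[(82,103,76),(82,-103,76),(82,-103,79),(50,-108,67),(0,69,66),(0,23,66),(0,-23,66),(0,-69,66)]: dr(rk,m,(0,255,0))
cv2.imwrite("pics/v.png",a)
E
```

```text
time_s: 23.62
tcp_pos: [0.5193, -0.0793, 0.0777]
eef_rot: [-179.9, -0.0, -96.3]
contact_force: [-6.3, 2.2, 14.3]
gripper_width: 0.0116
[ 0.519 -0.079  0.078] [-6.756  2.244 15.314] [ 0.833  2.154 -0.023]
```

View pics/v.png

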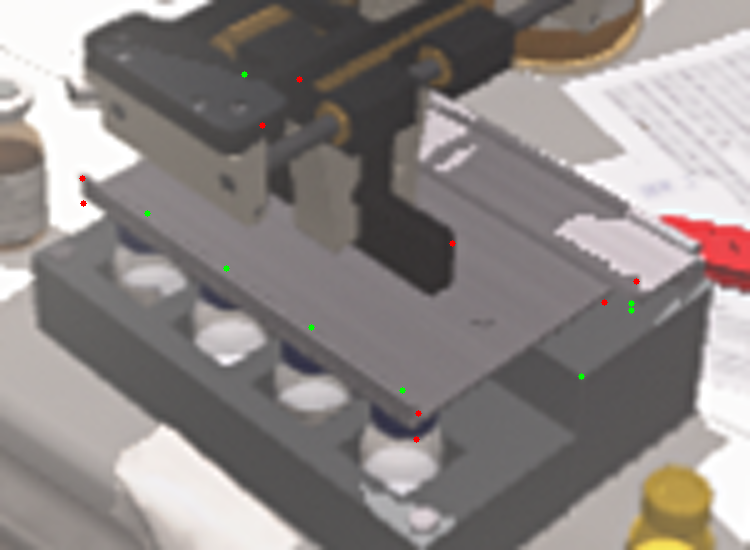

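View pics/u_top.png

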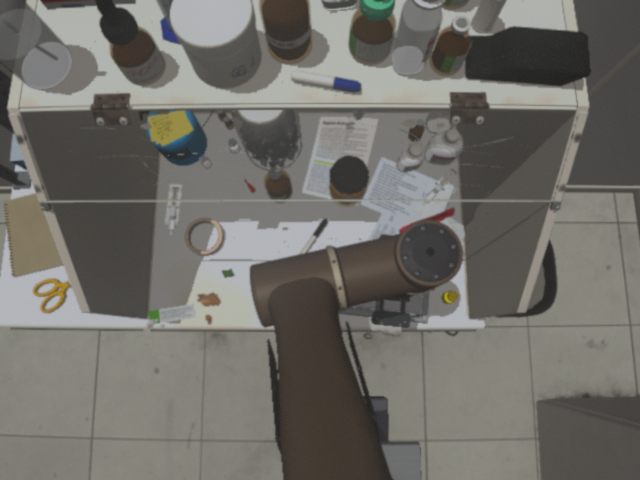

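Run:
```python
from h import *
im=cv2.imread("pics/u_side.png")
def zoom(x0,y0,w,h,s):
    return cv2.convertScaleAbs(cv2.resize(im[y0:y0+h,x0:x0+w],None,fx=s,fy=s,interpolation=cv2.INTER_NEAREST),alpha=1.6)
a=zoom(325,285,80,50,10)
pl=np.array([.5180,-.0793,.067,-.1105])
def T(q,m):
    c,s_=np.cos(q[3]),np.sin(q[3]);return np.array([[c,-s_,0],[s_,c,0],[0,0,1]])@(np.array(m)/1000)+q[:3]
for m in[(-58,-90,0),(-58,-90,12),(-58,-90,4),(-58,-60,0),(-58,-60,12),(58,-90,4),(58,-90,0),(40,-90,4),(40,-90,0),(0,-90,0),(0,-90,4)]:
    p=(proj("side",T(pl,m))[0]-[325,285])*10+5; cv2.circle(a,tuple(int(v) for v in p),3,(0,0,255),-1)
cv2.imwrite("pics/w.png",a)
```

```text
(no output)
```

View pics/w.png

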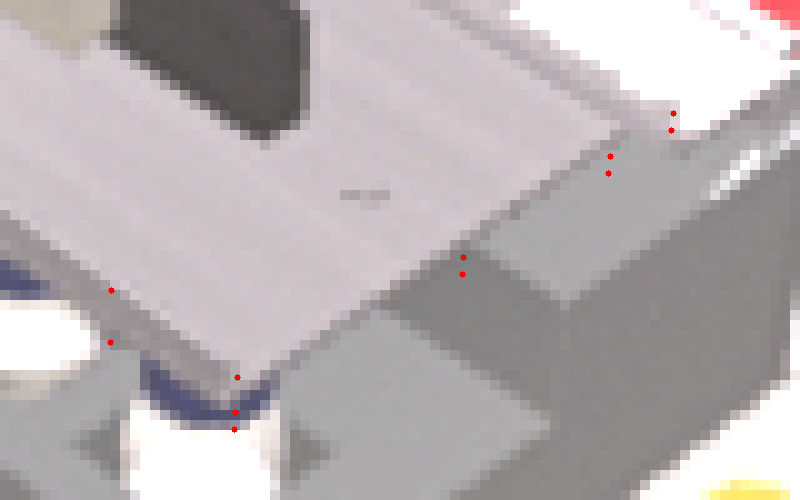

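Run:
```python
from h import *
def T(q,m):
    c,s_=np.cos(q[3]),np.sin(q[3]);return np.array([[c,-s_,0],[s_,c,0],[0,0,1]])@(np.array(m)/1000)+q[:3]
im=cv2.imread("pics/side0.png"); A=[]
# bench: plate pose from arm at grasp minus same bias
pl=np.array([.5031-.0013,.3432,0,.0605]); 
a=cv2.resize(im[225:275,160:240],None,fx=10,fy=10,interpolation=cv2.INTER_NEAREST)
for m in[(-58,-90,0),(-58,-90,12),(-58,-60,0),(-58,-60,12),(58,-90,4),(58,-90,0),(40,-90,4),(40,-90,0),(0,-90,0),(0,-90,4),(0,-50,30)]:
    p=(proj("side",T(pl,m))[0]-[160,225])*10+5; cv2.circle(a,tuple(int(v) for v in p),3,(0,0,255),-1)
cv2.imwrite("pics/x.png",a)
```

```text
(no output)
```

View pics/x.png

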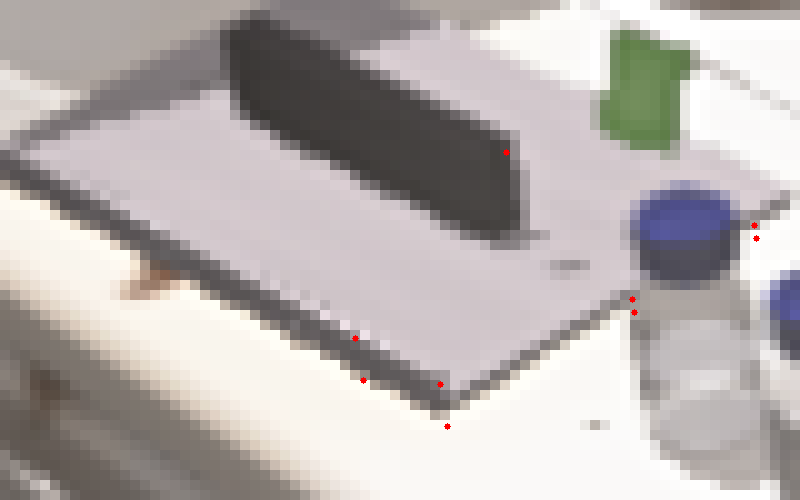

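```bash
python3 -c "
from plant import r
print(r.close_job()); s=r.get_state(); print(s['time_s'],s['tcp_pos'],s['contact_force'])"
```

```text
the job is handed in; nothing more can be done
None
the job is handed in; nothing more can be done
```

The job is handed in at about 23.7 s of the 72 s allowed, with the arm still gripping and pressing the plate. I got no verdict back.

- **Vials:** I put the two spare blue-capped vials into the two empty pockets and let go. After that, both pictures showed all four caps in line. I judged their seating from the caps and the grip height only; I did not measure each vial's depth separately.
- **Plate position:** I lowered it until it touched the rack, raised it 1.5 mm, then slid it under the lap with no noticeable force. From the arm's reading, its centre is 43.5 mm behind the rack's origin, so its back edge is about 19 mm under the lap. It is off centre by less than 1 mm and within about 0.1° of square.
- **Press:** The force reading was about 15 N downward and steady, and the tool did not move over the last half second. The plate's underside works out at 67 mm, the height of the ledge top. The lap looked unmoved in the side picture.
- **Bystanders:** I touched nothing else on purpose. In the last top picture, what shows looks undisturbed, though the arm hides the amber vial. The amber vial shows only partly in the last side crop.

**Checks that disagreed:**
- The side camera showed the plate's right side about 2 px higher than I calculated. The same offset, about 1.5 px, was there while the plate lay flat on the bench, so I put most of it down to calibration. The remainder is roughly 1 mm.
- Pressing also gave a steady sideways force of about 7 N towards the front of the rack. I took it for friction and did not relieve it.

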